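# Load, clamp and pin the vial coding jig

### The arm

A 7-joint arm with a two-finger parallel gripper is mounted at the origin on the work surface. World frame = base frame: x ahead of the robot, y to its left, z up, the work surface at z = 0. Lengths are in m, angles in rad, forces in N, time in s.
With the tool pointing down it reaches from about 0.4 to 0.85 m from the base axis. Payload 4.5 kg.
Tool frame: the origin (TCP) lies at the very end of the fingers, on their centre line; the grasp point (between the pads) lies 19 mm behind it (r.grip_point_offset is the distance from the TCP to the grasp point, in m); z points along the fingers, y is the line along which they close (so a half turn about z gives the same grasp; the last joint's range is limited). The gripper opens to 88 mm and grips with 3 to 60 N. Pads are 18 mm wide; open, the fingers measure 123 mm over their backs; the gripper's body (75 mm by 187 mm) begins 45 mm behind the grasp point.
Start: joints at [-1.197, 0.689, -0.195, 1.565, 0.157, 0.902, -0.215], TCP at [0.208, 0.589, 0.239] pointing down, gripper open.
Joint ranges: [-3.01, 3.01], [-0.46, 2.08], [-1.47, 1.51], [0.13, 2.56], [-1, 4.14], [0.04, 2.09], [-2.66, 2.66]. Speed limits (rad/s): [2.57, 2.57, 3.14, 3.14, 3.14, 3.14, 3.14].

### API

Orientations are given as a unit quaternion [x, y, z, w].
In Python, from plant import r gives the robot as it stands.
- The arm moves only by the tool carry_out, never from a script. Its argument "rows" is a list of rows, each a list of 3 entries, a list of its own where there are three numbers: the shift along the tool's x, y, z in cm, then the turn, a rotation vector about the tool's x, y, z in degrees, then the closure, from 0 (fully open) to 1 (shut). A call has 1 to 12 rows; each row is the pose to reach, as a shift and turn from the pose commanded when the call began, along the tool's axes at that moment; what a row does not reach only later rows make up. A row lasts 1/10 s, in which the tool goes at most 50 mm and 8.59 degrees, less where a joint would pass 70% of its speed; a pose out of reach is approached as far as the arm can. A call with a gripper value outside its range is refused whole. The fingers move at their own pace and stop on an object; "newtons" is the grip in N (left out, the last holds). Time passes only in rows, so rows that repeat a pose let the fingers close. It gives the time, the measured TCP pose, the force, the opening and the grip force at its end, in the units of the state.
- r.get_state(): the state, without advancing time (a new reading comes with each control period).
- r.snapshot(name): name is "side" or "top"; returns a dict with "image" (420x560x3 uint8, red, green, blue), "fx", "fy", "cx", "cy" (pixels), "pose" (4x4, takes a point from camera to world coordinates). Camera axes: x right, y up, looking along -z (the intrinsics and any distortion apply to the point x, -y, -z); pixel columns grow to the right and rows downward; lengths in m; the calibration is good to about 2 mm. A picture is of the moment at which its call begins. There is no depth.
- r.finish_job(): hands the job in; it is judged then, once.
The state is a dict: "clock": time; "q": joint angles; "qd": joint speeds; "joint_torque": joint torques, N m; "tool_pos": TCP position; "eef_rot": TCP orientation; "contact_force": force on the tool from outside, world axes, zero at the start; "moment": the same for the moment, N m; "opening": opening from 0.0 (shut) to 1.0 (fully open); "finger_force": force on a finger pad.
Only numpy, scipy, OpenCV 4.12 (cv2) and the standard library are available. Lean on these libraries where they do the work, as an engineer would, in place of code of your own. Each camera call takes 0.05 s, during which the arm holds its last target. There are 200 camera calls.

### The job

Get the coding jig ready: put the rejected red-capped vial in the red tray and lay every blue-capped vial flat in a slot of the nest, one per slot, with the cap end away from the clamp. Then set the hold-down bar on the two blue cheeks between their stops, push the red toggle clamp handle fully down over centre so that its pad holds the bar, and finally push the lock pin all the way home through both ears above the shut handle, from the side of the ears nearer the robot. Leave everything else on the bench where it is.

Things in the scene. Friction and masses are not known exactly. Their poses are not given: they have to be found in the camera images.
- vial1: A good vial, blue cap; may be absent. Lies along its +x: square amber glass body 44 x 20 x 20 mm (origin at its centre), 8 mm silver collar, round cap 18 mm across ending 56 mm from the origin; 78 mm long, about 35 g. +x points to the cap. Grip the glass body across.
- vial2: A good vial, blue cap; may be absent. Lies along its +x: square amber glass body 44 x 20 x 20 mm (origin at its centre), 8 mm silver collar, round cap 18 mm across ending 56 mm from the origin; 78 mm long, about 35 g. +x points to the cap. Grip the glass body across.
- vial3: A good vial, blue cap; may be absent. Lies along its +x: square amber glass body 44 x 20 x 20 mm (origin at its centre), 8 mm silver collar, round cap 18 mm across ending 56 mm from the origin; 78 mm long, about 35 g. +x points to the cap. Grip the glass body across.
- vial4: A good vial, blue cap; may be absent. Lies along its +x: square amber glass body 44 x 20 x 20 mm (origin at its centre), 8 mm silver collar, round cap 18 mm across ending 56 mm from the origin; 78 mm long, about 35 g. +x points to the cap. Grip the glass body across.
- vial5: A good vial, blue cap; may be absent. Lies along its +x: square amber glass body 44 x 20 x 20 mm (origin at its centre), 8 mm silver collar, round cap 18 mm across ending 56 mm from the origin; 78 mm long, about 35 g. +x points to the cap. Grip the glass body across.
- reject: The rejected vial, red cap, otherwise like the blue ones; starts lying in a slot of the nest. Lies along its +x: square amber glass body 44 x 20 x 20 mm (origin at its centre), 8 mm silver collar, round cap 18 mm across ending 56 mm from the origin; 78 mm long, about 35 g. +x points to the cap. Grip the glass body across.
- tray: Open red reject tray, fixed, 120 x 120 mm outside, walls 4 mm thick and 35 mm high, floor 4 mm thick; origin at the centre of its underside, on the table.
- jig: Fixed aluminium jig, origin on the table under the clamp; +x runs from clamp to nest, z up. Base plate 12 mm thick: nest part x 52 to 162, y -126 to 126 mm; clamp part x -102 to 52, y -28 to 28. The open clamp's pedestal and upright arm stand at x -30 to 40, y within 20 mm, up to 190 mm high. The red handle points to -x.
- slot1 (a point): Place of the origin of a vial lying in the slot at jig y -66 mm: jig x 90, 22 mm above the table; axes as the jig's. Four slots along jig x, y = -66, -22, 22, 66 mm, floor at z 12 mm and 28 mm wide, between white roof-shaped ridges 16 mm wide at the foot and 8 mm high (x 67 to 147); end lips 12 mm high, inner faces at x 60 and 154. A vial may already lie in a slot. Cap end goes to +x.
- slot4 (a point): The same for the slot at jig y +66 mm; the other two slots lie evenly between slot1 and slot4, 44 mm apart.
- bar_seat (a point): Where the centre of the bar's underside belongs (jig x 90, y 0, 33 mm above the table); axes as the jig's, the bar's long axis along y. It rests on two blue cheeks (y +-102 to 125 mm, tops 33 mm above the table); blue stops 10 mm high on them leave it 4 mm of play along x, 5.5 mm along y. Vials in the slots stay 1 mm below the bar.
- bar: Hold-down bar: aluminium, 44 mm (x) by 230 mm (y) by 10 mm thick, with a black block 40 x 40 mm and 20 mm high on the middle of its top to grip it by (block top 30 mm above the underside). Origin: centre of its underside. The same either way round. About 0.38 kg.
- clamp_handle (a joint): Toggle clamp handle, rad: 0 fully open (1.2 rad above level), 1.2 fully down (level, at its stop). Centre is at 1.12: beyond that, over the bar, the clamp locks itself. Takes about 2 to 5 N at the grip; friction holds it where left while open; starts near 0. The clamp arm follows from upright to level and its pad lands on the bar's block.
- handle_grip (a point): Centre line of the red round grip (18 mm across) of the clamp handle, 118 mm from the handle's pivot, which is at jig x -17, y 0, z 62 mm; the grip reaches from 70 to 138 mm from the pivot. It swings in the jig's xz plane, away from the nest and down, to point along jig -x; push on its upper side.
- clamp_pad: Sprung rubber pad, 24 mm across, at the end of the clamp arm (origin on the arm's centre line, the pad's face 31 mm from it). With the clamp shut it presses with about 9 N on the middle of the bar's block, at jig x 90, y 0.
- pin: Lock pin, lying: yellow square grip 30 mm (x) x 22 x 22 mm, origin at its centre (11 mm above the table), and a round steel shank 8 mm in diameter along +x from x = 15 to 64 mm, with a tapered nose of 5 mm. About 90 g. Grip the yellow block across its 22 mm width.
- pin_tip (a point): Tip of the lock pin's shank, 64 mm from the pin's origin.
- eyelet (a point): Centre of the 11 mm hole in the outer face of the near ear: jig x -65, y -17, z 75 mm; axes as the jig's. Two upright ears, 5 mm thick, 26 mm wide (x), tops at z 93, outer faces at y -17 and 17. The pin goes in along jig +y through both, over the shut handle, until its yellow grip meets the ear (tip then 49 mm past this point).
- sanitiser: Bystander, not part of the job: clear bottle with blue cap, 60 mm across, 160 mm high; origin at the centre of its underside. Leave it where it is.
- jar: Bystander, not part of the job: white jar, 56 mm across, 55 mm high; origin at the centre of its underside. Leave it where it is.
- tape_roll: Bystander, not part of the job: cardboard-coloured ring, 70 mm across, 19 mm high; origin at the centre of its underside. Leave it where it is.
- screwdriver: Bystander, not part of the job: orange-handled screwdriver, 160 mm long, lying, handle to -x; origin at the centre of its underside. Leave it where it is.
- cap_cup: Bystander, not part of the job: white cup, 60 mm across, 50 mm high; origin at the centre of its underside. Leave it where it is.
- spare_bottle: Bystander, not part of the job: small amber jar with blue cap, 36 mm across, 75 mm high; origin at the centre of its underside. Leave it where it is.

How it is judged:
On the way, in this order (a step that is already met when the one before it is completed fails the run):
1. the reject lies in the red tray and every blue-capped vial lies in a slot, cap away from the clamp (x of vial1 in the frame of jig between 0.078 and 0.102 m and y of vial1 in the frame of jig between -0.08 and 0.08 m and z of vial1 in the frame of jig between 0.018 and 0.0245 m and angle between the x axis of each of vial1, vial2, vial3, vial4, vial5 and the x axis of jig, either way round below 0.18 rad and x of vial2 in the frame of jig between 0.078 and 0.102 m and y of vial2 in the frame of jig between -0.08 and 0.08 m and z of vial2 in the frame of jig between 0.018 and 0.0245 m and x of vial3 in the frame of jig between 0.078 and 0.102 m and y of vial3 in the frame of jig between -0.08 and 0.08 m and z of vial3 in the frame of jig between 0.018 and 0.0245 m and x of vial4 in the frame of jig between 0.078 and 0.102 m and y of vial4 in the frame of jig between -0.08 and 0.08 m and z of vial4 in the frame of jig between 0.018 and 0.0245 m and x of vial5 in the frame of jig between 0.078 and 0.102 m and y of vial5 in the frame of jig between -0.08 and 0.08 m and z of vial5 in the frame of jig between 0.018 and 0.0245 m and x of reject in the frame of tray between -0.055 and 0.055 m and y of reject in the frame of tray between -0.055 and 0.055 m and z of reject in the frame of tray below 0.032 m), for 0.2 s.
2. the hold-down bar is seated on both cheeks between the stops (x of bar in the frame of bar_seat between -0.007 and 0.007 m and y of bar in the frame of bar_seat between -0.009 and 0.009 m and z of bar in the frame of bar_seat between -0.003 and 0.0035 m and angle between the y axis of bar and the y axis of jig, either way round below 0.08 rad and value of joint clamp_handle below 1 rad), for 0.2 s.
3. the clamp handle is over centre and the pad presses on the seated bar (x of bar in the frame of bar_seat between -0.007 and 0.007 m and y of bar in the frame of bar_seat between -0.009 and 0.009 m and z of bar in the frame of bar_seat between -0.003 and 0.0035 m and angle between the y axis of bar and the y axis of jig, either way round below 0.08 rad and value of joint clamp_handle above 1.15 rad and contact force between clamp_pad and bar above 4 N), for 0.3 s.
4. the lock pin is home through both ears with the clamp shut (value of joint clamp_handle above 1.15 rad and contact force between clamp_pad and bar above 4 N and x of pin_tip in the frame of eyelet between -0.008 and 0.008 m and z of pin_tip in the frame of eyelet between -0.008 and 0.008 m and y of pin_tip in the frame of eyelet above 0.041 m and angle between the x axis of pin and the y axis of jig, either way round below 0.2 rad), for 0.2 s.
At the end, for the whole second after the job is handed in: Blue vials in slots (12 mm along, flat, 0.18 rad, caps away from the clamp), reject in the tray, bar within 7 mm (9 mm lengthwise) of its seat and level, handle over 1.15 rad with the pad pressing over 4 N, pin tip over 41 mm past the near ear face and within 8 mm of the hole axis, all at rest (all of step 1 and all of step 4 and x of bar in the frame of bar_seat between -0.007 and 0.007 m and y of bar in the frame of bar_seat between -0.009 and 0.009 m and z of bar in the frame of bar_seat between -0.003 and 0.0035 m and angle between the y axis of bar and the y axis of jig, either way round below 0.08 rad and linear speed of each of vial1, vial2, vial3, vial4, vial5, reject, bar, pin below 0.02 m/s); the robot touches nothing.
It fails at once if a bystander on the bench is moved more than 3 cm (distance of any of sanitiser, jar, tape_roll, screwdriver, cap_cup, spare_bottle from where it was at the start of the episode above 0.03 m).
Of vial1, vial2, vial3, vial4, vial5 only 3 to 4 are there at a start; the rules pass over those that are not, and their reading is None.
At some moment in a run one of vial1, vial2, vial3, vial4, pin may be knocked a few centimetres aside while the robot is not near it.
Once in a run the grip may slacken for a moment while it holds something.
It also fails if it takes over 208 s, if anything falls off the work surface, if the arm or the gripper's body presses on something with over 40 N, if the wrist force passes 120 N, or if a joint passes its speed limit or range.

## Working session

There is one attempt and no reset: what is moved stays moved. The work goes in short steps, Python scripts to look and compute and a tool call to move; the robot and the scene stay as the last step left them, time stands still between calls to the robot, and variables do not carry over. Pictures are saved under pics/ and viewed, at most 14 in all, crops included, and the job is handed in when it is done.

Besides the shell and the picture viewer there is one more tool, called after "Call:" as name([rows], argument=value, ...), one row to a line, values as JSON. carry_out: Moves the arm, as the interface text tells. Its arguments: {"type":"object","properties":{"rows":{"type":"array"},"newtons":{"type":"number"}},"required":["rows"]}

```bash
ls; mkdir -p pics
python3 - <<'E'
from plant import r
import cv2
for n in("side","top"):
    s=r.snapshot(n); cv2.imwrite(f"pics/{n}0.png",cv2.resize(s["image"][:,:,::-1],(800,600),interpolation=cv2.INTER_CUBIC)); print({k:v for k,v in s.items() if k!="image"})
print(r.get_state(), r.grip_point_offset)
E
```

```text
pics
{'fx': 536.8026034888412, 'fy': 536.8026034888412, 'cx': 277.51065634245595, 'cy': 215.4239497487476, 'pose': array([[ 0.75705658,  0.36581291, -0.54133746, -0.3574505 ],
       [-0.65324385,  0.40892322, -0.63722388, -1.12774048],
       [-0.01173926,  0.8360399 ,  0.54854305,  1.06985635],
       [ 0.        ,  0.        ,  0.        ,  1.        ]])}
{'fx': 440.99353401995137, 'fy': 440.99353401995137, 'cx': 278.7870057314017, 'cy': 206.1678270589959, 'pose': array([[-0.02833353,  0.98507199, -0.16979514,  0.3588383 ],
       [-0.99951618, -0.03009973, -0.00783642, -0.03771175],
       [-0.01283022,  0.16949095,  0.98544822,  1.20563339],
       [ 0.        ,  0.        ,  0.        ,  1.        ]])}
{'clock': 0.1, 'q': array([-1.19718504,  0.68991056, -0.1945187 ,  1.56618805,  0.15728222,
        0.90250887, -0.21512661]), 'qd': array([ 0.00021252, -0.00181066,  0.00014304, -0.00297649, -0.00111484,
        0.00072041,  0.00113634]), 'joint_torque': array([-2.95508908e-03, -5.28500962e+01, -1.27171598e+00, -1.53837723e+01,
       -5.26025647e-02,  1.99631264e-03,  5.19450100e-05]), 'tool_pos': array([0.20817298, 0.58873239, 0.23799753]), 'eef_rot': array([ 1.69073909e-01,  9.85603040e-01, -8.08658348e-04, -8.60134914e-05]), 'contact_force': array([0.17874511, 0.27613403, 0.37383764]), 'moment': array([-0.00906962,  0.02633883, -0.01434194]), 'finger_force': 0.0, 'opening': 0.9987202546078271} 0.0187
```

View pics/top0.png

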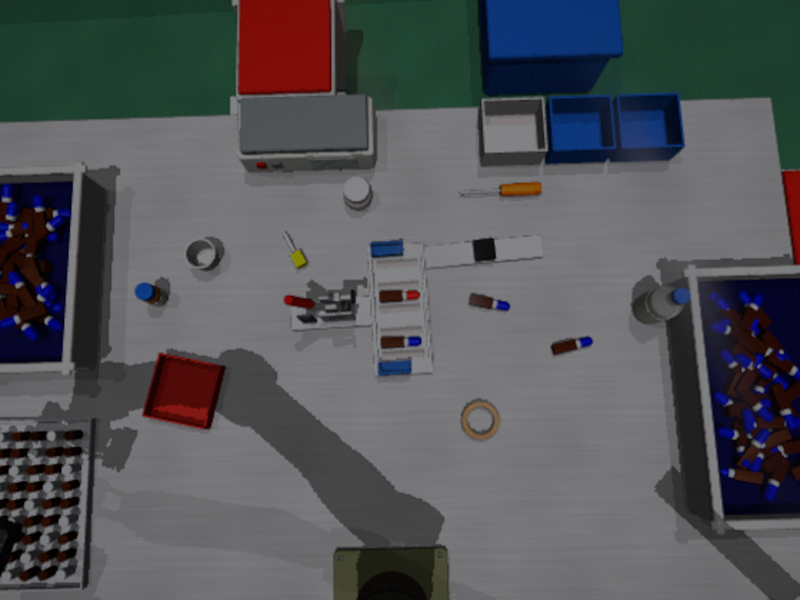

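View pics/side0.png

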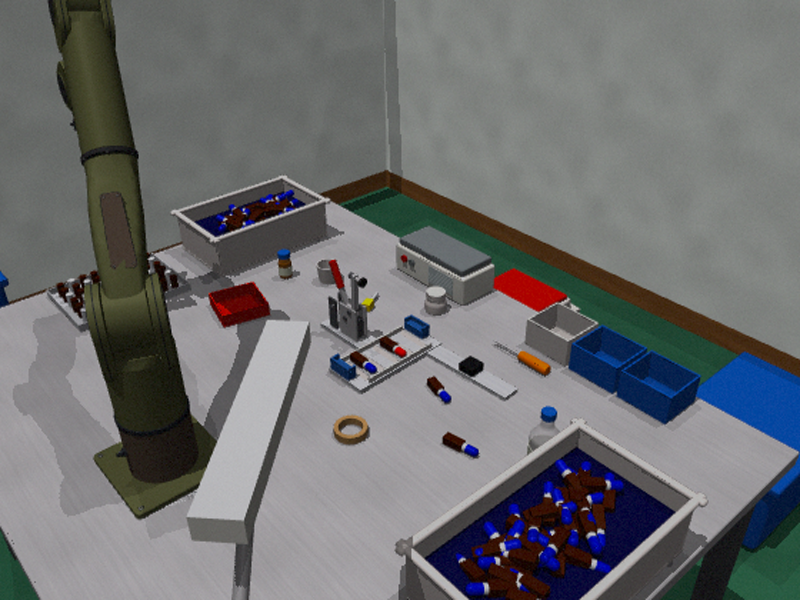

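The top view shows the jig around (370,310), with the reject at (400,296) and a blue vial at (400,342) in slots. Loose blue vials lie at (490,302) and (572,345), the bar at (484,250), the pin at (297,255) and the tray at (185,390). I'll enlarge this area.

```bash
cat > h.py <<'E'
import numpy as np, cv2
from plant import r
def ray(s,u,v):
    d=np.array([(u-s["cx"])/s["fx"],-(v-s["cy"])/s["fy"],-1.]); T=s["pose"]; return T[:3,3],T[:3,:3]@d
def onz(s,u,v,z):
    o,d=ray(s,u,v); return o+d*(z-o[2])/d[2]
def proj(s,p):
    T=s["pose"]; c=T[:3,:3].T@(np.asarray(p,float)-T[:3,3]); return np.array([s["cx"]-s["fx"]*c[0]/c[2], s["cy"]+s["fy"]*c[1]/c[2]])
def crop(s,name,u0,v0,u1,v1,k,gain=1.8):
    im=np.clip(s["image"][v0:v1,u0:u1,::-1].astype(float)*gain,0,255).astype(np.uint8)
    cv2.imwrite("pics/"+name,cv2.resize(im,None,fx=k,fy=k,interpolation=cv2.INTER_CUBIC))
E
python3 - <<'E'
from h import *
import pickle
s=r.snapshot("top"); t=r.snapshot("side"); pickle.dump((s,t),open("s0.pkl","wb"))
crop(s,"topc.png",190,160,350,280,5)
crop(s,"topd.png",90,160,250,280+30,4)
crop(t,"sidec.png",215,170,355,275,5)
E
```

```text
(no output)
```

View pics/topc.png

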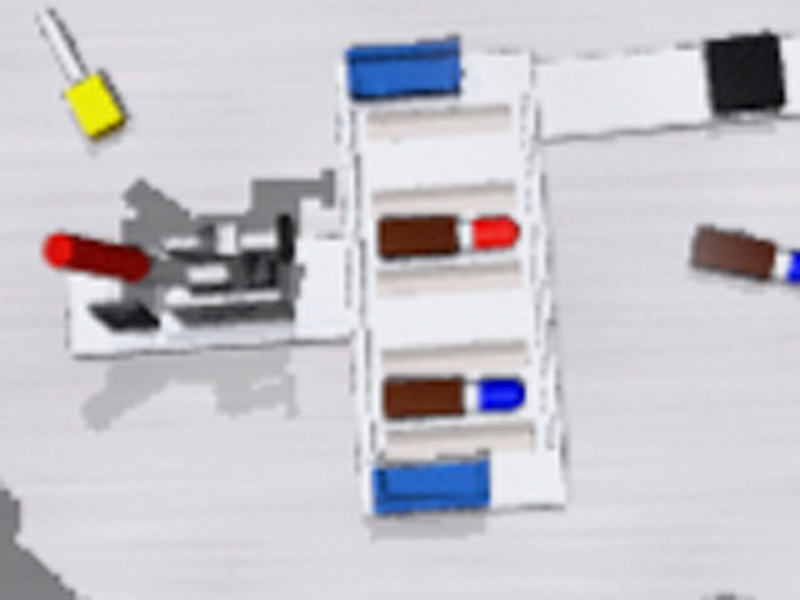

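View pics/sidec.png

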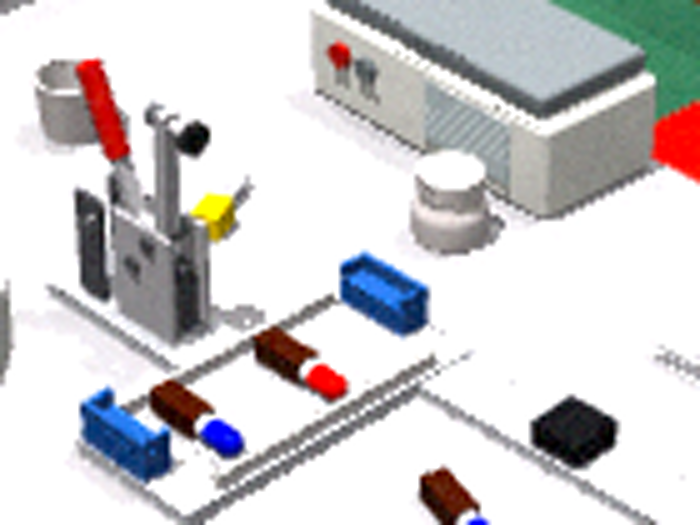

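```bash
cat > seg.py <<'E'
from h import *
def blobs(s,kind):
    im=s["image"]; hsv=cv2.cvtColor(im,cv2.COLOR_RGB2HSV).astype(int); H,S,V=hsv[...,0],hsv[...,1],hsv[...,2]
    if kind=="brown": m=((H<12)&(S>110)&(V>25)&(V<110))
    if kind=="blue": m=(abs(H-120)<6)&(S>200)&(V>60)
    if kind=="red": m=((H<4)|(H>175))&(S>180)&(V>120)
    if kind=="yellow": m=(abs(H-29)<6)&(S>150)
    n,l,st,c=cv2.connectedComponentsWithStats(m.astype(np.uint8))
    return [(c[i].round(2),st[i,4]) for i in range(1,n) if 15<st[i,4]<400]
def vials(s,ulo=195,uhi=425,vlo=150,vhi=330):
    out=[]
    f=lambda k:[(c,a) for c,a in blobs(s,k) if ulo<c[0]<uhi and vlo<c[1]<vhi]
    for b,a in f("brown"):
        for k in("blue","red"):
            for c,ca in f(k):
                if np.hypot(*(b-c))<24: out.append((k,b,a,c,ca))
    return out
E
python3 - <<'E'
from seg import *
import pickle
from scipy.optimize import least_squares
s,t=pickle.load(open("s0.pkl","rb"))
px=lambda x,y,u0=190,v0=160,k=5:np.array([u0+(x+.5)/k-.5,v0+(y+.5)/k-.5])
P=[((565,507),(162,-126,12)),((75,353),(-102,-28,12)),((69,278),(-102,28,12)),((350,237),(52,28,12)),((358,340),(52,-28,12)),((532,52),(162,126,12)),((365,512),(52,-126,12))]
def jw(p,j):
    c,q=np.cos(p[2]),np.sin(p[2]); return np.array([p[0]+c*j[0]-q*j[1],p[1]+q*j[0]+c*j[1],j[2]])
f=lambda p:np.concatenate([proj(s,jw(p,np.array(j)/1000))-px(*i) for i,j in P])
o=least_squares(f,[.6,.0,-1.6]); print("jig",o.x,o.fun.round(1))
for j in [(162,-126,12),(52,-126,12),(-102,-28,12),(162,126,12)]:
    q=proj(t,jw(o.x,np.array(j)/1000)); print("side chk",((q+.5-[215,170])*5-.5).round())
for nm,z in (("s",.022),("t",.010)):
  for k,b,a,c,ca in vials(s):
    B,C=onz(s,*b,z),onz(s,*c,z); d=C-B; print(nm,k,a,ca,B[:2].round(4),C[:2].round(4),np.hypot(*d[:2]).round(4),np.arctan2(d[1],d[0]).round(3))
Q=[onz(s,*px(*i),.03) for i in((706,40),(778,35),(785,108),(712,113))]; print("block",np.mean(Q,0),np.array(Q)[:,:2].round(4))
for i in((533,62),(545,140)):print("barL",onz(s,*px(*i),.01)[:2])
for i in((541,236),(543,258)):print("barR",onz(s,(i[0]+.5)*.7-.5,(i[1]+.5)*.7-.5,.01)[:2])
print("pin",[onz(s,*px(*i),z)[:2] for i,z in(((97,106),.022),((45,12),.011))], blobs(s,"yellow"))
for b,_ in blobs(s,"yellow"):print(onz(s,*b,.02))
Q=[onz(s,(x+.5)*.7-.5,(y+.5)*.7-.5,.035) for x,y in((160,353),(224,366),(209,429),(144,414))];print("tray",np.mean(Q,0),np.array(Q)[:,:2])
print("handle end",onz(s,*px(60,250),.17));
E
```

```text
jig [ 0.53218594  0.07652641 -1.522264  ] [ 1.3 -0.4 -0.4  1.8 -0.2 -3.4 -0.5  0.4 -0.7  0.   0.  -0.2  0.5  1.7]
side chk [184. 518.]
side chk [ 72. 440.]
side chk [ 41. 283.]
side chk [467. 350.]
s red 104 32 [ 0.5611 -0.0123] [ 0.5615 -0.0543] 0.042 -1.56
s blue 50 39 [ 0.5457 -0.1942] [ 0.5366 -0.2253] 0.0324 -1.854
s blue 101 41 [ 0.4733 -0.0135] [ 0.4738 -0.0559] 0.0425 -1.557
s blue 107 36 [ 0.455 -0.336] [ 0.4641 -0.377 ] 0.042 -1.352
t red 104 32 [ 0.5631 -0.012 ] [ 0.5636 -0.0545] 0.0424 -1.56
t blue 50 39 [ 0.5476 -0.1958] [ 0.5384 -0.2272] 0.0327 -1.854
t blue 101 41 [ 0.4744 -0.0132] [ 0.475  -0.0561] 0.0429 -1.557
t blue 107 36 [ 0.4559 -0.339 ] [ 0.4652 -0.3805] 0.0425 -1.352
block [ 0.64456508 -0.19447796  0.03      ] [[ 0.6643 -0.174 ]
 [ 0.6659 -0.2135]
 [ 0.6248 -0.2151]
 [ 0.6233 -0.1753]]
barL [ 0.65995062 -0.07945274]
barL [ 0.61533417 -0.08453763]
barR [ 0.67261695 -0.30950848]
barR [ 0.62856298 -0.31044597]
pin [array([0.63958446, 0.16199163]), array([0.69715407, 0.1929779 ])] [(array([208.67, 181.  ]), np.int32(88))]
[0.63952126 0.16324259 0.02      ]
tray [0.39385927 0.37194814 0.035     ] [[0.46391259 0.4193532 ]
 [0.43627243 0.29914848]
 [0.3224713  0.32447604]
 [0.35278076 0.44481483]]
handle end [0.53460042 0.15480535 0.17      ]
```

```bash
cat > fit.py <<'E'
from seg import *
import pickle
from scipy.optimize import least_squares
s,t=pickle.load(open("s0.pkl","rb"))
px=lambda x,y,u0=190,v0=160,k=5:np.array([u0+(x+.5)/k-.5,v0+(y+.5)/k-.5])
P=[((565,507),(162,-126,12)),((75,355),(-102,-28,12)),((350,237),(52,28,12)),((358,340),(52,-28,12)),((532,52),(162,126,12)),((404,70),(90,113.5,38)),((431,487),(90,-113.5,38))]
R=[((185,520),(162,-126,12)),((50,288),(-102,-28,12)),((470,352),(162,126,12))]
def jw(p,j):
    c,q=np.cos(p[2]),np.sin(p[2]); return np.array([p[0]+c*j[0]-q*j[1],p[1]+q*j[0]+c*j[1],j[2]])
f=lambda p:np.concatenate([proj(s,jw(p,np.array(j)/1000))-px(*i) for i,j in P])
g=lambda p:np.concatenate([proj(t,jw(p,np.array(j)/1000))-px(*i,215,170) for i,j in R])
o=least_squares(f,[.6,.0,-1.6]); print("top",o.x.round(4),o.fun.round(1),g(o.x).round(1))
o2=least_squares(lambda p:np.r_[f(p),g(p)],[.6,.0,-1.6],loss="soft_l1"); print("both",o2.x.round(4))
p=o.x
for w in((.5611,-.0123),(.4733,-.0135)):
    d=np.array(w)-p[:2]; print("vial in jig",(np.cos(p[2])*d[0]+np.sin(p[2])*d[1]).round(4),(-np.sin(p[2])*d[0]+np.cos(p[2])*d[1]).round(4))
def ov(im,s,u0,v0,k,p):
    L=[]
    for y in(-66,-22,22,66): L+=[[(60,y-14,12),(60,y+14,12),(154,y+14,12),(154,y-14,12)]]
    L+=[[(52,-126,12),(162,-126,12),(162,126,12),(52,126,12)],[(-102,-28,12),(52,-28,12),(52,28,12),(-102,28,12)]]
    L+=[[(68,y,33),(112,y,33),(112,y+23*np.sign(y),33),(68,y+23*np.sign(y),33)] for y in(-102,102)]
    L+=[[(-78,-17,93),(-52,-17,93),(-52,-17,12),(-78,-17,12)]]
    for l in L:
        q=np.array([((proj(s,jw(p,np.array(j)/1000))+.5-[u0,v0])*k-.5).round() for j in l],np.int32); cv2.polylines(im,[q],True,(0,200,0),1)
    return im
crop(s,"a.png",195,165,305,265,5); crop(t,"b.png",215,175,305,275,5)
A=ov(cv2.imread("pics/a.png"),s,195,165,5,p);B=ov(cv2.imread("pics/b.png"),t,215,175,5,p)
cv2.imwrite("pics/ov.png",cv2.resize(np.hstack([A,B]),None,fx=.8,fy=.8,interpolation=cv2.INTER_AREA))
E
python3 fit.py
```

```text
top [ 0.5339  0.0767 -1.5359] [ 0.6 -0.2 -0.6  0.3 -0.4  0.  -0.9 -0.3  0.6 -0.1  0.4  0.   0.2  0.3] [-0.6 -0.6 -1.2 -1.5 -0.4 -0.1]
both [ 0.5341  0.076  -1.5355]
vial in jig 0.0899 0.0241
vial in jig 0.088 -0.0637
```

View pics/ov.png

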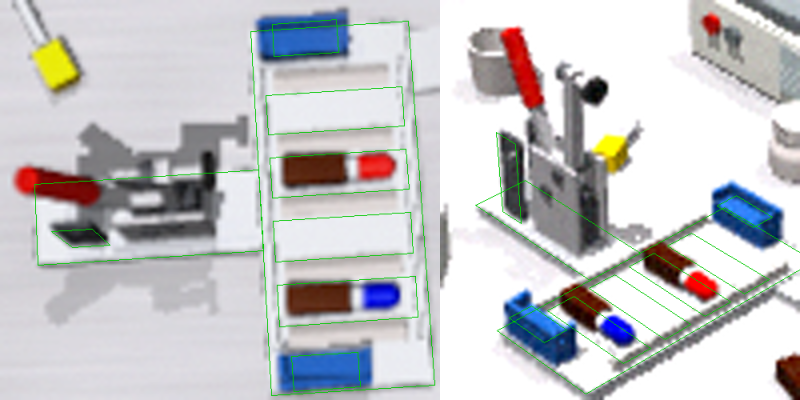

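The overlay fits the jig to about a pixel: slot outlines, ear and cheeks all line up in both views. The reject is in slot 3, a blue vial in slot 1, and two blue vials are loose. That makes three blue vials on the bench.

```bash
cat > plan.py <<'E'
from h import *
from scipy.spatial.transform import Rotation as Ro
J=np.array([.534,.0763]); A=-1.5357
ex=np.array([np.cos(A),np.sin(A)]); ey=np.array([-ex[1],ex[0]])
def jp(x,y,z): return np.r_[J+ex*x+ey*y,z]   # jig m -> world
def rel(x,y,z,deg):
    "print shift cm, turn deg from present pose; deg = world angle of tool y"
    st=r.get_state(); R0=Ro.from_quat(st["eef_rot"]); a=np.radians(deg)
    Y=np.array([np.cos(a),np.sin(a),0]);Z=np.array([0,0,-1.]);R=Ro.from_matrix(np.c_[np.cross(Y,Z),Y,Z])
    d=R0.inv().apply(np.array([x,y,z])-st["tool_pos"])*100; w=(R0.inv()*R).as_rotvec(degrees=True)
    print(np.round([x,y,z],4),"shift",d.round(2).tolist(),"turn",w.round(1).tolist(),"f",st["contact_force"].round(1),"t",round(st["clock"],1),"op",round(st["opening"]*88,1))
E
python3 - <<'E'
from plan import *
from seg import *
import pickle
s,t=pickle.load(open("s0.pkl","rb"))
x,y,_=jp(.098,.022,0); rel(x,y,.26,2)
# vial A hand read
px=lambda x,y:(190+(x+.5)/5-.5,160+(y+.5)/5-.5)
B=onz(s,*px(734,253),.018)
for k,b,a,c,ca in vials(s):
    if a<60:
        C=onz(s,*c,.014);d=C-B;print(B,C,np.hypot(*d[:2]),np.degrees(np.arctan2(d[1],d[0])))
E
```

```text
[ 0.5594 -0.0209  0.26  ] shift [-53.44, -45.79, -2.12] turn [-0.1, 0.0, 68.5] f [ 0.2 -0.2  0. ] t 0.2 op 88.1
[ 0.54753683 -0.18482596  0.018     ] [ 0.53781871 -0.2265751   0.014     ] 0.042865284511599176 -103.10362864165727
```

Call:
carry_out([
  [[-5,-4,-4],[0,0,8],0.4],
  [[-53.4,-45.8,-2.1],[0,0,68.5],0.4],
  [[-53.4,-45.8,-2.1],[0,0,68.5],0.4],
  [[-53.4,-45.8,-2.1],[0,0,68.5],0.4],
  [[-53.4,-45.8,-2.1],[0,0,68.5],0.4],
  [[-53.4,-45.8,-2.1],[0,0,68.5],0.4],
  [[-53.4,-45.8,-2.1],[0,0,68.5],0.4],
  [[-53.4,-45.8,-2.1],[0,0,68.5],0.4],
  [[-53.4,-45.8,-2.1],[0,0,68.5],0.4],
  [[-53.4,-45.8,-2.1],[0,0,68.5],0.4],
  [[-53.4,-45.8,-2.1],[0,0,68.5],0.4],
  [[-53.4,-45.8,-2.1],[0,0,68.5],0.4],
], newtons=20)

```text
clock: 1.4
tool_pos: [0.5046, 0.0742, 0.2607]
eef_rot: [0.694, 0.72, 0.0, -0.0]
contact_force: [0.3, 0.5, 0.9]
opening: 0.601
finger_force: 0.0
```

Call:
carry_out([
  [[0,0,0],[0,0,0],0.4],
  [[0,0,0],[0,0,0],0.4],
  [[0,0,0],[0,0,0],0.4],
])

```text
clock: 1.7
tool_pos: [0.5032, 0.0774, 0.2605]
eef_rot: [0.694, 0.72, 0.0, -0.001]
contact_force: [0.1, 0.9, -0.5]
opening: 0.604
finger_force: 0.0
```

```bash
python3 -c "
from plan import *
x,y,_=jp(.098,.022,0); rel(x,y,.26,2);rel(x,y,.0225,2)"
```

```text
[ 0.5594 -0.0209  0.26  ] shift [-10.03, 5.25, 0.03] turn [-0.0, -0.1, 0.2] f [ 0.1  0.9 -0.5] t 1.7 op 53.2
[ 0.5594 -0.0209  0.0225] shift [-10.06, 5.27, 23.78] turn [-0.0, -0.1, 0.2] f [ 0.1  0.9 -0.5] t 1.7 op 53.2
```

Call:
carry_out([
  [[-5,2.6,0],[0,0,0],0.4],
  [[-10,5.25,0],[0,0,0],0.4],
  [[-10,5.25,2],[0,0,0],0.4],
  [[-10,5.25,7],[0,0,0],0.4],
  [[-10,5.25,12],[0,0,0],0.4],
  [[-10,5.25,16],[0,0,0],0.4],
  [[-10,5.25,19],[0,0,0],0.4],
  [[-10,5.25,21],[0,0,0],0.4],
  [[-10,5.25,22.5],[0,0,0],0.4],
  [[-10,5.25,23.8],[0,0,0],0.4],
  [[-10,5.25,23.8],[0,0,0],0.4],
  [[-10,5.25,23.8],[0,0,0],0.4],
])

```text
clock: 2.9
tool_pos: [0.5603, -0.0217, 0.0231]
eef_rot: [0.694, 0.72, 0.0, 0.0]
contact_force: [0.2, 0.0, -0.1]
opening: 0.6
finger_force: 0.0
```

Call:
carry_out([
  [[0,0,0],[0,0,0],0.85],
  [[0,0,0],[0,0,0],0.85],
  [[0,0,0],[0,0,0],0.85],
  [[0,0,0],[0,0,0],0.85],
  [[0,0,0],[0,0,0],0.85],
  [[0,0,0],[0,0,0],0.85],
])

```text
clock: 3.5
tool_pos: [0.5603, -0.0221, 0.0229]
eef_rot: [0.694, 0.72, 0.0, 0.0]
contact_force: [-0.2, -0.6, 4.2]
opening: 0.224
finger_force: 20.0
```

```bash
python3 -c "
from plan import *
x,y,_=jp(.098,.022,0); rel(x,y,.0225,2);rel(.396,.381,.02,-13)
s=r.snapshot('top');t=r.snapshot('side')
crop(s,'g1.png',195,165,305,265,4);crop(t,'g2.png',215,145,305,245,4)
cv2.imwrite('pics/g.png',np.hstack([cv2.imread('pics/g1.png'),cv2.imread('pics/g2.png')]))"
```

```text
[ 0.5594 -0.0209  0.0225] shift [0.13, -0.08, 0.04] turn [0.0, -0.0, 0.0] f [-0.2 -0.6  4.2] t 3.5 op 19.7
[0.396 0.381 0.02 ] shift [40.87, -14.99, 0.29] turn [0.0, -0.0, 15.0] f [-0.2 -0.6  4.2] t 3.5 op 19.7
```

View pics/g.png

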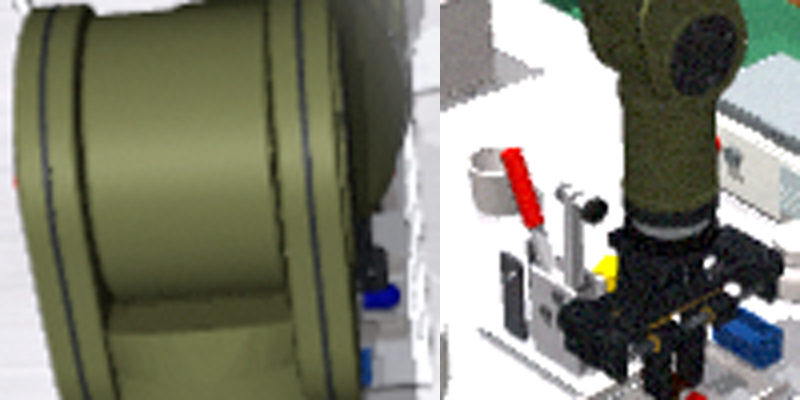

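The reject is gripped (19.7 mm opening). Next I lift it and carry it to the tray.

Call:
carry_out([
  [[0,0,-2],[0,0,0],0.85],
  [[0,0,-6],[0,0,0],0.85],
  [[0,0,-11],[0,0,0],0.85],
  [[0,0,-16],[0,0,0],0.85],
  [[0,0,-21],[0,0,0],0.85],
  [[0,-5,-24],[0,0,0],0.85],
  [[4,-8,-24],[0,0,3],0.85],
  [[8,-11,-24],[0,0,6],0.85],
  [[12,-14,-24],[0,0,10],0.85],
  [[17,-15,-24],[0,0,15],0.85],
  [[22,-15,-24],[0,0,15],0.85],
  [[27,-15,-24],[0,0,15],0.85],
])

```text
clock: 4.8
tool_pos: [0.3994, 0.2388, 0.2627]
eef_rot: [0.782, 0.623, -0.0, -0.0]
contact_force: [1.8, -0.1, 0.6]
opening: 0.223
finger_force: 20.0
```

```bash
python3 -c "
from plan import *
rel(.396,.381,.26,-13);rel(.396,.381,.02,-13)"
```

```text
[0.396 0.381 0.26 ] shift [13.78, -3.52, 0.26] turn [-0.0, 0.0, 0.0] f [ 1.8 -0.1  0.6] t 4.8 op 19.6
[0.396 0.381 0.02 ] shift [13.79, -3.51, 24.26] turn [-0.0, 0.0, 0.0] f [ 1.8 -0.1  0.6] t 4.8 op 19.6
```

Call:
carry_out([
  [[4,-1,0],[0,0,0],0.85],
  [[8,-2,0],[0,0,0],0.85],
  [[11.5,-3,0],[0,0,0],0.85],
  [[13.4,-3.5,3],[0,0,0],0.85],
  [[13.4,-3.5,7],[0,0,0],0.85],
  [[13.4,-3.5,12],[0,0,0],0.85],
  [[13.4,-3.5,16],[0,0,0],0.85],
  [[13.4,-3.5,18],[0,0,0],0.85],
  [[13.4,-3.5,18],[0,0,0],0.85],
])

```text
clock: 5.7
tool_pos: [0.3946, 0.374, 0.0797]
eef_rot: [0.782, 0.623, -0.003, 0.0]
contact_force: [0.1, -0.4, 0.5]
opening: 0.223
finger_force: 20.0
```

```bash
python3 -c "
from plan import *
rel(.396,.381,.018,-13)"
```

```text
[0.396 0.381 0.018] shift [0.75, -0.0, 6.16] turn [-0.2, 0.3, 0.0] f [ 0.1 -0.4  0.5] t 5.7 op 19.7
```

Call:
carry_out([
  [[0.7,0,2],[0,0,0],0.85],
  [[0.7,0,4],[0,0,0],0.85],
  [[0.7,0,5.5],[0,0,0],0.85],
  [[0.7,0,6],[0,0,0],0.85],
  [[0.7,0,6],[0,0,0],0.85],
  [[0.7,0,6],[0,0,0],0.6],
  [[0.7,0,6],[0,0,0],0.5],
  [[0.7,0,6],[0,0,0],0.5],
  [[0.7,0,5],[0,0,0],0.5],
  [[0.7,0,0],[0,0,0],0.5],
  [[0.7,0,-5],[0,0,0],0.5],
  [[0.7,0,-10],[0,0,0],0.5],
])

```text
clock: 6.9
tool_pos: [0.3979, 0.3822, 0.1851]
eef_rot: [0.783, 0.623, -0.0, -0.0]
contact_force: [-0.0, 0.7, -1.0]
opening: 0.497
finger_force: 0.0
```

Run:
```python
from plan import *
from seg import *
s=r.snapshot("top")
for k,b,a,c,ca in vials(s,100,425,150,330):
    B,C=onz(s,*b,.018),onz(s,*c,.014); d=C-B; print(k,a,ca,B[:2].round(4),C[:2].round(4),np.hypot(*d[:2]).round(4),np.degrees(np.arctan2(d[1],d[0])).round(1))
print("pin",[onz(s,*b,.018)[:2] for b,_ in blobs(s,"yellow")])
g=np.array([.5475,-.185])+.008*np.array([np.cos(-1.8),np.sin(-1.8)])
rel(*g,.15,-13)
```

```text
red 100 16 [0.5549 0.1574] [0.5621 0.1844] 0.028 75.2
blue 48 40 [ 0.5461 -0.1952] [ 0.5378 -0.2268] 0.0327 -104.8
blue 101 41 [ 0.4737 -0.0134] [ 0.4746 -0.0561] 0.0427 -88.7
blue 108 36 [ 0.4551 -0.3369] [ 0.4648 -0.3793] 0.0435 -77.2
pin [array([0.63982201, 0.16349869])]
[ 0.5457 -0.1928  0.15  ] shift [-53.09, 27.05, 3.84] turn [0.4, -0.7, -0.0] f [0.8 0.4 4.6] t 7.0 op 44.5
```

Call:
carry_out([
  [[0,0,-4],[0,0,0],0.5],
  [[-4,2,-8],[0,0,0],0.5],
  [[-8,4,-8],[0,0,0],0.5],
  [[-12,6,-8],[0,0,0],0.5],
  [[-16.5,8,-8],[0,0,0],0.5],
  [[-21,10,-8],[0,0,0],0.5],
  [[-25.5,12.5,-8],[0,0,0],0.5],
  [[-30,15,-8],[0,0,0],0.5],
  [[-34.5,17.5,-8],[0,0,0],0.5],
  [[-39,20,-8],[0,0,0],0.5],
  [[-43.5,22,-6],[0,0,0],0.5],
  [[-48,24.5,-4],[0,0,0],0.5],
])

```text
clock: 8.15
tool_pos: [0.526, -0.13, 0.2285]
eef_rot: [0.783, 0.623, 0.001, 0.001]
contact_force: [1.3, 0.6, 1.1]
opening: 0.503
finger_force: 0.0
```

Run:
```python
from plan import *
rel(.5457,-.1928,.15,-13)
```

```text
[ 0.5457 -0.1928  0.15  ] shift [-5.68, 3.32, 7.86] turn [0.1, -0.0, -0.0] f [1.3 0.6 1.1] t 8.2 op 44.3
```

Call:
carry_out([
  [[-3,1.6,3],[0,0,0],0.5],
  [[-5.2,3,8],[0,0,0],0.5],
  [[-5.2,3,12],[0,0,0],0.5],
  [[-5.2,3,15],[0,0,0],0.5],
  [[-5.2,3,16],[0,0,0],0.5],
  [[-5.2,3,16],[0,0,0],0.5],
])

```text
clock: 8.75
tool_pos: [0.5427, -0.1849, 0.0672]
eef_rot: [0.782, 0.623, -0.001, -0.001]
contact_force: [0.3, 0.8, 1.2]
opening: 0.498
finger_force: 0.0
```

Run:
```python
from plan import *
rel(.5457,-.1928,.01,-13)
```

```text
[ 0.5457 -0.1928  0.01  ] shift [-0.71, 0.48, 5.72] turn [-0.1, -0.0, 0.0] f [0.3 0.8 1.2] t 8.8 op 43.8
```

Call:
carry_out([
  [[-0.7,0.5,2],[0,0,0],0.5],
  [[-0.7,0.5,4],[0,0,0],0.5],
  [[-0.7,0.5,5.4],[0,0,0],0.5],
  [[-0.7,0.5,5.7],[0,0,0],0.5],
  [[-0.7,0.5,5.7],[0,0,0],0.5],
  [[-0.7,0.5,5.7],[0,0,0],0.7],
  [[-0.7,0.5,5.7],[0,0,0],0.85],
  [[-0.7,0.5,5.7],[0,0,0],0.85],
  [[-0.7,0.5,5.7],[0,0,0],0.85],
  [[-0.7,0.5,5.7],[0,0,0],0.85],
  [[-0.7,0.5,3.7],[0,0,0],0.85],
  [[-0.7,0.5,0],[0,0,0],0.85],
])

```text
clock: 9.95
tool_pos: [0.5446, -0.1923, 0.066]
eef_rot: [0.782, 0.623, -0.002, -0.002]
contact_force: [0.8, 0.4, -0.2]
opening: 0.225
finger_force: 20.0
```

Run:
```python
from plan import *
p=jp(.098,.066,.07); rel(*p,2)
p=jp(.098,.066,.0225); rel(*p,2)
```

```text
[ 0.6034 -0.0193  0.07  ] shift [18.18, 1.84, -0.4] turn [-0.3, -0.1, -15.0] f [ 0.8  0.4 -0.2] t 9.9 op 19.8
[ 0.6034 -0.0193  0.0225] shift [18.17, 1.87, 4.35] turn [-0.3, -0.1, -15.0] f [ 0.8  0.4 -0.2] t 9.9 op 19.8
```

Call:
carry_out([
  [[0,0,-3],[0,0,0],0.85],
  [[4,0.4,-3],[0,0,-5],0.85],
  [[8,0.8,-3],[0,0,-10],0.85],
  [[12,1.2,-3],[0,0,-15],0.85],
  [[16,1.7,-3],[0,0,-15],0.85],
  [[18.2,1.9,-3],[0,0,-15],0.85],
  [[18.2,1.9,-2],[0,0,-15],0.85],
  [[18.2,1.9,0.5],[0,0,-15],0.85],
  [[18.2,1.9,2],[0,0,-15],0.85],
  [[18.2,1.9,2],[0,0,-15],0.85],
  [[18.2,1.9,2],[0,0,-15],0.85],
])

```text
clock: 11.05
tool_pos: [0.6055, -0.0212, 0.0473]
eef_rot: [0.695, 0.719, -0.001, -0.0]
contact_force: [1.4, -0.6, 0.7]
opening: 0.228
finger_force: 20.0
```

Run:
```python
from plan import *
p=jp(.098,.066,.0225); rel(*p,2)
```

```text
[ 0.6034 -0.0193  0.0225] shift [0.19, -0.2, 2.48] turn [-0.1, 0.0, -0.0] f [ 1.4 -0.6  0.7] t 11.1 op 20.1
```

Call:
carry_out([
  [[0.2,-0.2,1],[0,0,0],0.85],
  [[0.2,-0.2,2],[0,0,0],0.85],
  [[0.2,-0.2,2.5],[0,0,0],0.85],
  [[0.2,-0.2,2.5],[0,0,0],0.85],
  [[0.2,-0.2,2.5],[0,0,0],0.85],
  [[0.2,-0.2,2.5],[0,0,0],0.6],
  [[0.2,-0.2,2.5],[0,0,0],0.6],
  [[0.2,-0.2,2.5],[0,0,0],0.6],
  [[0.2,-0.2,1],[0,0,0],0.6],
  [[0.2,-0.2,-3],[0,0,0],0.5],
  [[0.2,-0.2,-6],[0,0,0],0.5],
  [[0.2,-0.2,-9],[0,0,0],0.5],
])

```text
clock: 12.25
tool_pos: [0.6041, -0.0181, 0.1401]
eef_rot: [0.695, 0.719, 0.0, 0.0]
contact_force: [-0.2, 0.7, 0.2]
opening: 0.5
finger_force: 0.0
```

Run:
```python
from plan import *
a=np.radians(-77.4); g=np.array([.4552,-.337])+.008*np.array([np.cos(a),np.sin(a)])
rel(*g,.13,12.6)
```

```text
[ 0.4569 -0.3448  0.13  ] shift [-32.13, -15.86, 0.99] turn [0.1, 0.0, -10.6] f [-0.2  0.7  0.2] t 12.2 op 44.0
```

Call:
carry_out([
  [[-3.5,-1.7,0],[0,0,-2],0.5],
  [[-7.5,-3.7,0],[0,0,-4],0.5],
  [[-12,-5.9,0],[0,0,-8],0.5],
  [[-16.5,-8,0],[0,0,-10.6],0.5],
  [[-21,-10.4,0],[0,0,-10.6],0.5],
  [[-25.5,-12.6,0],[0,0,-10.6],0.5],
  [[-30,-14.8,1],[0,0,-10.6],0.5],
  [[-32.1,-15.9,3],[0,0,-10.6],0.5],
  [[-32.1,-15.9,6],[0,0,-10.6],0.5],
  [[-32.1,-15.9,7],[0,0,-10.6],0.5],
  [[-32.1,-15.9,7],[0,0,-10.6],0.5],
])

```text
clock: 13.35
tool_pos: [0.4561, -0.3433, 0.0671]
eef_rot: [0.625, 0.781, 0.0, -0.001]
contact_force: [0.3, -0.3, 0.6]
opening: 0.497
finger_force: 0.0
```

Run:
```python
from plan import *
rel(.4569,-.3448,.01,12.6)
```

```text
[ 0.4569 -0.3448  0.01  ] shift [-0.18, 0.05, 5.7] turn [-0.1, -0.1, 0.1] f [ 0.3 -0.3  0.6] t 13.3 op 43.8
```

Call:
carry_out([
  [[-0.1,0,2],[0,0,0],0.5],
  [[-0.1,0,4],[0,0,0],0.5],
  [[-0.1,0,5.4],[0,0,0],0.5],
  [[-0.1,0,5.7],[0,0,0],0.5],
  [[-0.1,0,5.7],[0,0,0],0.5],
  [[-0.1,0,5.7],[0,0,0],0.7],
  [[-0.1,0,5.7],[0,0,0],0.85],
  [[-0.1,0,5.7],[0,0,0],0.85],
  [[-0.1,0,5.7],[0,0,0],0.85],
  [[-0.1,0,5.7],[0,0,0],0.85],
  [[-0.1,0,3.7],[0,0,0],0.85],
  [[-0.1,0,0],[0,0,0],0.85],
])

```text
clock: 14.55
tool_pos: [0.4549, -0.3443, 0.0661]
eef_rot: [0.625, 0.781, -0.0, -0.003]
contact_force: [0.3, -0.6, 0.2]
opening: 0.225
finger_force: 20.0
```

Run:
```python
from plan import *
from seg import *
p=jp(.098,.020,.07); rel(*p,2)
s=r.snapshot("top")
for k,b,a,c,ca in vials(s,100,425,150,330):
    B,C=onz(s,*b,.03),onz(s,*c,.025); d=C-B; print(k,a,ca,B[:2].round(4),C[:2].round(4),np.hypot(*d[:2]).round(4),np.degrees(np.arctan2(d[1],d[0])).round(1))
crop(s,'k1.png',195,165,295,265,4);crop(s,'k2.png',95,240,195,340,4)
cv2.imwrite('pics/k.png',np.hstack([cv2.imread('pics/k1.png'),cv2.imread('pics/k2.png')]))
```

```text
[ 0.5574 -0.0209  0.07  ] shift [29.31, 17.08, -0.34] turn [-0.2, -0.2, 10.6] f [ 0.3 -0.6  0.2] t 14.6 op 19.8
blue 105 21 [ 0.6013 -0.011 ] [ 0.6033 -0.0483] 0.0374 -86.8
red 99 24 [0.5528 0.1551] [0.5595 0.1829] 0.0286 76.5
blue 101 41 [ 0.4725 -0.0136] [ 0.4736 -0.0559] 0.0423 -88.6
```

View pics/k.png

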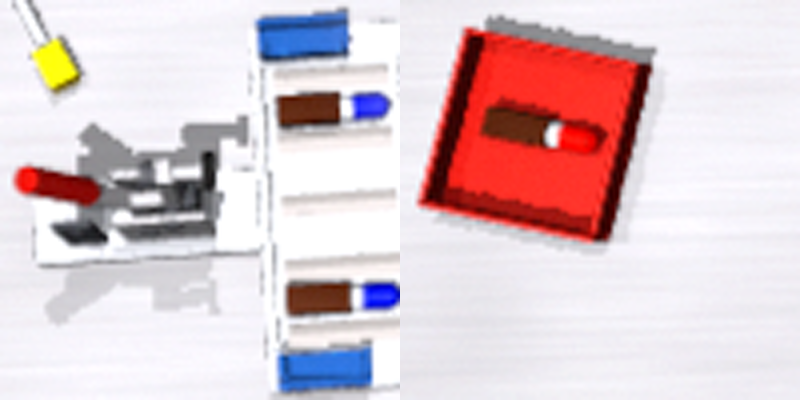

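The reject is lying flat in the red tray, and vial A lies in slot 4 with its cap away from the clamp. Vial B is held and goes to slot 3.

Call:
carry_out([
  [[0,0,-4],[0,0,0],0.85],
  [[4,2.3,-4],[0,0,3],0.85],
  [[8,4.6,-4],[0,0,6],0.85],
  [[12,7,-4],[0,0,10.6],0.85],
  [[16,9.3,-4],[0,0,10.6],0.85],
  [[20,11.6,-4],[0,0,10.6],0.85],
  [[24,14,-4],[0,0,10.6],0.85],
  [[28,16.3,-4],[0,0,10.6],0.85],
  [[29.3,17.1,-2],[0,0,10.6],0.85],
  [[29.3,17.1,0],[0,0,10.6],0.85],
  [[29.3,17.1,1.5],[0,0,10.6],0.85],
  [[29.3,17.1,1.5],[0,0,10.6],0.85],
])

```text
clock: 15.8
tool_pos: [0.5577, -0.0227, 0.0507]
eef_rot: [0.695, 0.719, -0.002, -0.001]
contact_force: [-0.9, 0.1, -0.4]
opening: 0.224
finger_force: 20.0
```

Run:
```python
from plan import *
p=jp(.098,.020,.0225); rel(*p,2)
```

```text
[ 0.5574 -0.0209  0.0225] shift [0.18, -0.01, 2.82] turn [-0.2, 0.0, -0.0] f [-0.9  0.1 -0.4] t 15.8 op 19.7
```

Call:
carry_out([
  [[0.2,0,1],[0,0,0],0.85],
  [[0.2,0,2],[0,0,0],0.85],
  [[0.2,0,2.7],[0,0,0],0.85],
  [[0.2,0,2.8],[0,0,0],0.85],
  [[0.2,0,2.8],[0,0,0],0.85],
  [[0.2,0,2.8],[0,0,0],0.69],
  [[0.2,0,2.8],[0,0,0],0.69],
  [[0.2,0,2.8],[0,0,0],0.69],
  [[0.2,0,1],[0,0,0],0.69],
  [[0.2,0,-3],[0,0,0],0.69],
  [[0.2,0,-6],[0,0,0],0.4],
  [[0.2,0,-9],[0,0,0],0.2],
])

```text
clock: 17.0
tool_pos: [0.5593, -0.0202, 0.1441]
eef_rot: [0.694, 0.72, 0.0, 0.0]
contact_force: [-0.1, 1.1, 0.6]
opening: 0.472
finger_force: 0.0
```

Run:
```python
from plan import *
rel(.6446,-.1945,.13,-86.7)
```

```text
[ 0.6446 -0.1945  0.13  ] shift [-17.72, 7.91, 1.42] turn [0.0, -0.0, 88.7] f [-0.1  1.1  0.6] t 17.0 op 41.6
```

Call:
carry_out([
  [[-4,1.8,0],[0,0,3],0.2],
  [[-8,3.6,0],[0,0,10],0.2],
  [[-12,5.4,0],[0,0,18],0.2],
  [[-15,6.7,0],[0,0,26],0.2],
  [[-17.7,7.9,0],[0,0,34],0.2],
  [[-17.7,7.9,0],[0,0,42],0.2],
  [[-17.7,7.9,0],[0,0,50],0.2],
  [[-17.7,7.9,0],[0,0,58],0.2],
  [[-17.7,7.9,0],[0,0,66],0.2],
  [[-17.7,7.9,0],[0,0,74],0.2],
  [[-17.7,7.9,0],[0,0,82],0.2],
  [[-17.7,7.9,0],[0,0,88.7],0.2],
])

```text
clock: 18.2
tool_pos: [0.6445, -0.1939, 0.1427]
eef_rot: [1.0, 0.027, -0.0, -0.0]
contact_force: [0.6, -0.4, 0.2]
opening: 0.798
finger_force: 0.0
```

Run:
```python
from plan import *
from seg import *
rel(.6446,-.1945,.014,-86.7)
s=r.snapshot("top")
for k,b,a,c,ca in vials(s,100,425,150,330):
    B,C=onz(s,*b,.03),onz(s,*c,.025); d=C-B; print(k,a,ca,B[:2].round(4),np.hypot(*d[:2]).round(4),np.degrees(np.arctan2(d[1],d[0])).round(1))
print("pin",[onz(s,*b,.018)[:2] for b,_ in blobs(s,"yellow")])
```

```text
[ 0.6446 -0.1945  0.014 ] shift [0.01, 0.07, 12.87] turn [-0.0, 0.0, -0.3] f [ 0.6 -0.4  0.2] t 18.2 op 70.2
pin [array([0.64844356, 0.17228041])]
```

Call:
carry_out([
  [[0,0,4],[0,0,0],0.2],
  [[0,0,8],[0,0,0],0.2],
  [[0,0,11],[0,0,0],0.2],
  [[0,0,12.3],[0,0,0],0.2],
  [[0,0,12.8],[0,0,0],0.2],
  [[0,0,12.8],[0,0,0],0.4],
  [[0,0,12.8],[0,0,0],0.6],
  [[0,0,12.8],[0,0,0],0.6],
  [[0,0,12.8],[0,0,0],0.6],
  [[0,0,12.8],[0,0,0],0.6],
], newtons=45)

```text
clock: 19.25
tool_pos: [0.6452, -0.1965, 0.016]
eef_rot: [1.0, 0.029, 0.001, 0.002]
contact_force: [0.2, -3.3, 3.3]
opening: 0.447
finger_force: 45.0
```

Call:
carry_out([
  [[0,0,0],[0,0,0],0.6],
  [[0,0,-1],[0,0,0],0.6],
  [[0,0,-3],[0,0,0],0.6],
  [[0,0,-6],[0,0,0],0.6],
  [[0,0,-9],[0,0,0],0.6],
  [[0,0,-10],[0,0,0],0.6],
  [[0,0,-10],[0,0,0],0.6],
  [[0,0,-10],[0,0,0],0.6],
])

```text
clock: 20.05
tool_pos: [0.6435, -0.1929, 0.1129]
eef_rot: [1.0, 0.029, -0.001, -0.001]
contact_force: [-0.1, 0.3, -4.7]
opening: 0.454
finger_force: 45.0
```

Run:
```python
from plan import *
p=jp(.090,0,.11); rel(*p,2.0)
s=r.snapshot("side"); crop(s,"m.png",215,120,375,240,5)
```

```text
[ 0.5372 -0.0136  0.11  ] shift [-9.57, -18.51, 0.36] turn [-0.2, 0.0, -88.6] f [-0.1  0.3 -4.7] t 20.1 op 39.9
```

View pics/m.png

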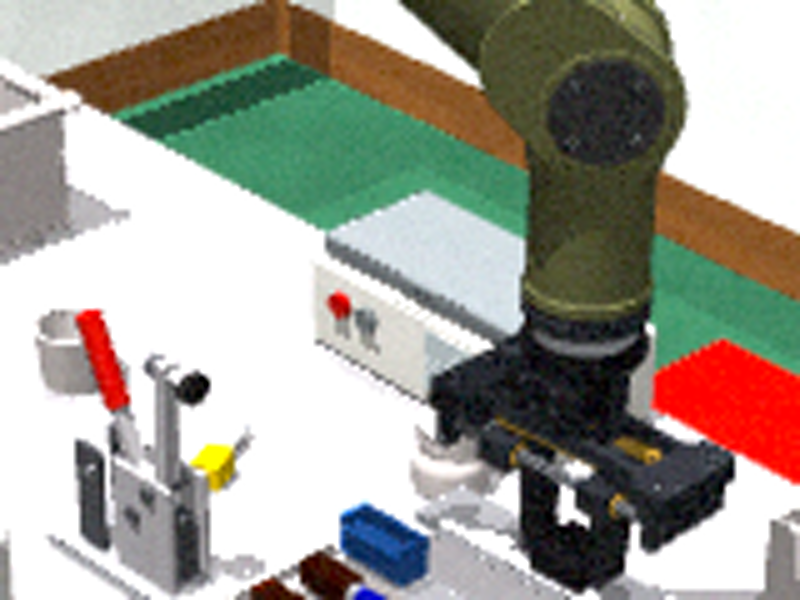

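Call:
carry_out([
  [[0,0,0],[0,0,-8],0.6],
  [[0,0,0],[0,0,-16],0.6],
  [[0,0,0],[0,0,-24],0.6],
  [[0,0,0],[0,0,-32],0.6],
  [[0,0,0],[0,0,-40],0.6],
  [[0,0,0],[0,0,-48],0.6],
  [[-2,-2,0],[0,0,-56],0.6],
  [[-4,-4,0],[0,0,-64],0.6],
  [[-6,-7,0],[0,0,-72],0.6],
  [[-8,-9,0],[0,0,-80],0.6],
  [[-9.6,-9,0],[0,0,-88.6],0.6],
  [[-9.6,-9,0],[0,0,-88.6],0.6],
])

```text
clock: 21.3
tool_pos: [0.5396, -0.1094, 0.1133]
eef_rot: [0.695, 0.719, -0.002, -0.003]
contact_force: [-0.5, -0.7, -2.8]
opening: 0.45
finger_force: 45.0
```

Run:
```python
from plan import *
from seg import *
p=jp(.090,0,.11); rel(*p,2.0)
s=r.snapshot("top")
for k,b,a,c,ca in vials(s,100,425,150,330):
    B,C=onz(s,*b,.03),onz(s,*c,.025); d=C-B; print(k,a,ca,B[:2].round(4),np.hypot(*d[:2]).round(4),np.degrees(np.arctan2(d[1],d[0])).round(1))
print("pin",[onz(s,*b,.018)[:2] for b,_ in blobs(s,"yellow")])
crop(s,"n.png",195,160,355,280,5)
```

```text
[ 0.5372 -0.0136  0.11  ] shift [9.57, 0.09, 0.35] turn [-0.4, -0.1, -0.0] f [-0.5 -0.7 -2.8] t 21.3 op 39.6
red 99 24 [0.553  0.1553] 0.0284 76.7
pin [array([0.63982201, 0.16349869])]
```

View pics/n.png

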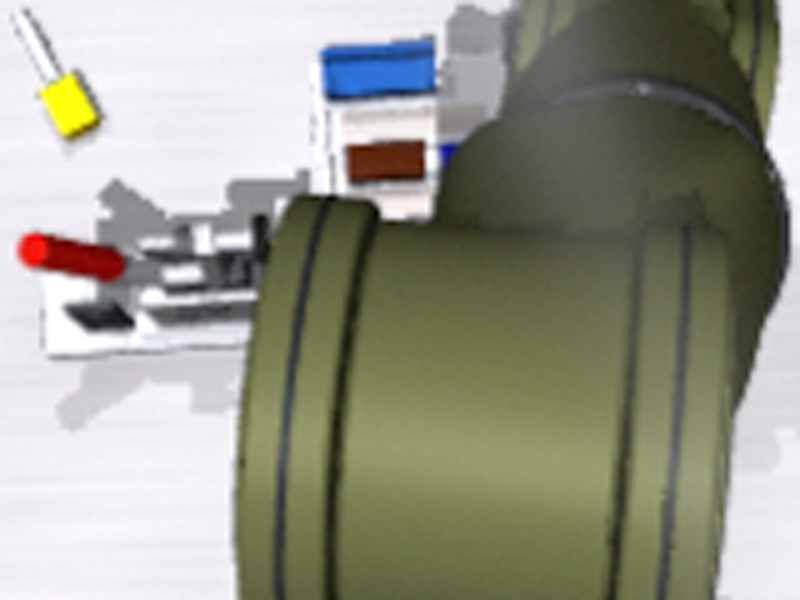

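Run:
```python
from plan import *
from seg import *
s=r.snapshot("side")
for y in(-.066,.022,.066): print(y,proj(s,jp(.09,y,.027)).round(1),"cap",proj(s,jp(.133,y,.024)).round(1))
print([b for b in blobs(s,"brown") if 230<b[0][0]<320 and 200<b[0][1]<300]); print([b for b in blobs(s,"blue") if 230<b[0][0]<320 and 200<b[0][1]<300])
```

```text
-0.066 [250.6 250.8] cap [259.4 257.5]
0.022 [270.8 239.8] cap [279.7 246.1]
0.066 [280.5 234.5] cap [289.4 240.6]
[(array([249.88, 249.95]), np.int32(57))]
[(array([258.91, 257.11]), np.int32(35))]
```

Call:
carry_out([
  [[3,0,0],[0,0,0],0.6],
  [[6,0,0],[0,0,0],0.6],
  [[8.5,0,0],[0,0,0],0.6],
  [[9.6,0.1,1],[0,0,0],0.6],
  [[9.6,0.1,2.5],[0,0,0],0.6],
  [[9.6,0.1,3.5],[0,0,0],0.6],
  [[9.6,0.1,3.5],[0,0,0],0.6],
  [[9.6,0.1,3.5],[0,0,0],0.6],
])

```text
clock: 22.2
tool_pos: [0.5414, -0.0153, 0.0792]
eef_rot: [0.696, 0.718, -0.0, 0.0]
contact_force: [-0.1, 0.2, -3.2]
opening: 0.449
finger_force: 45.0
```

Run:
```python
from plan import *
p=jp(.0893,0,.050); rel(*p,2.0)
```

```text
[ 0.5371 -0.0129  0.05  ] shift [0.25, -0.42, 2.92] turn [-0.0, 0.0, -0.2] f [-0.1  0.2 -3.2] t 22.2 op 39.5
```

Call:
carry_out([
  [[0.25,-0.4,0],[0,0,0],0.6],
  [[0.25,-0.4,1],[0,0,0],0.6],
  [[0.25,-0.4,1.4],[0,0,0],0.6],
  [[0.25,-0.4,1.4],[0,0,0],0.6],
  [[0.25,-0.4,1.4],[0,0,0],0.6],
  [[0.25,-0.4,1.4],[0,0,0],0.6],
])

```text
clock: 22.8
tool_pos: [0.5374, -0.0117, 0.0657]
eef_rot: [0.695, 0.719, 0.0, 0.0]
contact_force: [-0.2, 0.0, -2.7]
opening: 0.451
finger_force: 45.0
```

Run:
```python
from plan import *
p=jp(.0893,0,.050); rel(*p,2.0)
from seg import *
s=r.snapshot("top"); crop(s,"p.png",225,165,305,265,6)
```

```text
[ 0.5371 -0.0129  0.05  ] shift [-0.12, -0.03, 1.57] turn [0.0, -0.0, -0.1] f [-0.2  0.  -2.7] t 22.8 op 39.7
```

Call:
carry_out([
  [[-0.1,0,0.5],[0,0,0],0.6],
  [[-0.1,0,0.9],[0,0,0],0.6],
  [[-0.1,0,1.2],[0,0,0],0.6],
  [[-0.1,0,1.4],[0,0,0],0.6],
  [[-0.1,0,1.6],[0,0,0],0.6],
  [[-0.1,0,1.7],[0,0,0],0.6],
  [[-0.1,0,1.7],[0,0,0],0.6],
])

```text
clock: 23.55
tool_pos: [0.5371, -0.0127, 0.049]
eef_rot: [0.695, 0.719, 0.0, 0.0]
contact_force: [-2.4, -0.3, 0.9]
opening: 0.447
finger_force: 45.0
```

Run:
```python
from plan import *
p=jp(.0893,0,.050)
for i in range(3): rel(*p,2.0); r.snapshot("side")
```

```text
[ 0.5371 -0.0129  0.05  ] shift [-0.03, 0.0, -0.1] turn [0.0, -0.0, -0.1] f [-2.4 -0.3  0.9] t 23.6 op 39.3
[ 0.5371 -0.0129  0.05  ] shift [-0.03, 0.0, -0.1] turn [0.0, -0.0, -0.1] f [-2.5  0.   0.7] t 23.6 op 39.5
[ 0.5371 -0.0129  0.05  ] shift [-0.02, -0.0, -0.11] turn [0.0, -0.0, -0.1] f [-2.4  0.1  2.2] t 23.6 op 39.6
```

Call:
carry_out([
  [[0,0,0],[0,0,0],0.5],
  [[0,0,0],[0,0,0],0.4],
  [[0,0,0],[0,0,0],0.4],
  [[0,0,0],[0,0,0],0.4],
  [[0,0,-1],[0,0,0],0.4],
  [[0,0,-4],[0,0,0],0.4],
  [[0,0,-8],[0,0,0],0.4],
  [[0,0,-13],[0,0,0],0.4],
  [[0,0,-18],[0,0,0],0.6],
  [[-2,-5,-21],[0,0,0],0.8],
  [[-5,-10,-21],[0,0,0],1],
  [[-5,-15,-21],[0,0,0],1],
])

```text
clock: 24.9
tool_pos: [0.4054, -0.067, 0.26]
eef_rot: [0.696, 0.718, 0.001, 0.002]
contact_force: [-0.7, -0.5, -0.1]
opening: 0.261
finger_force: 0.0
```

Run:
```python
from plan import *
from seg import *
s=r.snapshot("side"); t=r.snapshot("top")
for y in(-.066,.022,.066): print(y,proj(s,jp(.09,y,.027)).round(1),"cap",proj(s,jp(.133,y,.024)).round(1))
crop(s,"q1.png",225,190,305,290,5);crop(t,"q2.png",225,165,305,265,5)
cv2.imwrite('pics/q.png',np.hstack([cv2.imread('pics/q1.png'),cv2.imread('pics/q2.png')]))
print("pin",[onz(t,*b,.018)[:2] for b,_ in blobs(t,"yellow")])
print(r.get_state()["tool_pos"])
```

```text
-0.066 [250.6 250.8] cap [259.4 257.5]
0.022 [270.8 239.8] cap [279.7 246.1]
0.066 [280.5 234.5] cap [289.4 240.6]
pin [array([0.63982201, 0.16349869])]
[ 0.39493217 -0.06630568  0.25813432]
```

View pics/q.png

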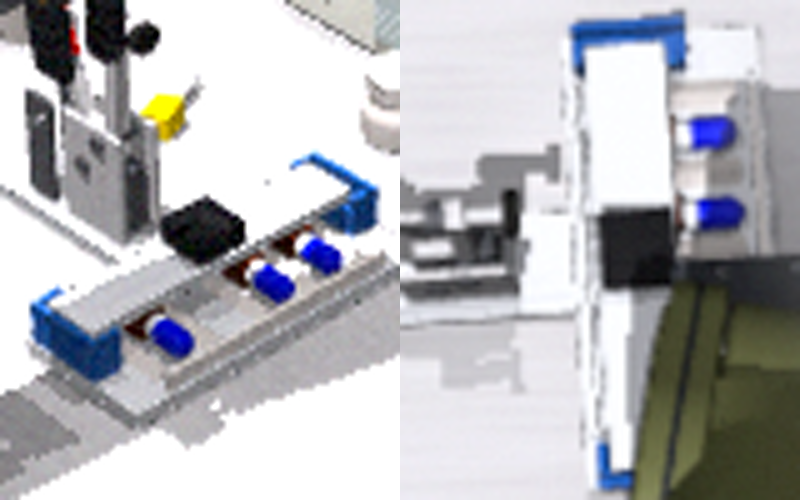

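The bar sits between the stops on both cheeks, and three blue caps point outward beneath it. Next is the handle.

Run:
```python
from plan import *
rel(*jp(-.036,0,.26),2.0)
X0,Z0=-36,185
for th in [1.2,1.1,1.0,.9,.8,.7,.6,.5,.4,.3,.2,.1,0,-.02]:
    X=-17-118*np.cos(th)+9*np.sin(th)+9; Z=62+118*np.sin(th)+9*np.cos(th); print(th,round(X),round(Z),"from(-36,185): tx,tz cm",round((X0-X)/10,2),round((Z0-Z)/10,2))
```

```text
[0.5327 0.1123 0.26  ] shift [17.46, 14.28, -0.33] turn [-0.7, -0.1, -0.4] f [ 0.2  0.2 -0. ] t 25.0 op 15.0
1.2 -42 175 from(-36,185): tx,tz cm 0.64 0.98
1.1 -54 171 from(-36,185): tx,tz cm 1.75 1.38
1.0 -64 166 from(-36,185): tx,tz cm 2.82 1.88
0.9 -74 160 from(-36,185): tx,tz cm 3.83 2.5
0.8 -84 153 from(-36,185): tx,tz cm 4.78 3.21
0.7 -92 145 from(-36,185): tx,tz cm 5.65 4.01
0.6 -100 136 from(-36,185): tx,tz cm 6.43 4.89
0.5 -107 126 from(-36,185): tx,tz cm 7.12 5.85
0.4 -113 116 from(-36,185): tx,tz cm 7.72 6.88
0.3 -118 105 from(-36,185): tx,tz cm 8.21 7.95
0.2 -122 94 from(-36,185): tx,tz cm 8.59 9.07
0.1 -125 83 from(-36,185): tx,tz cm 8.85 10.23
0 -126 71 from(-36,185): tx,tz cm 9.0 11.4
-0.02 -126 69 from(-36,185): tx,tz cm 9.02 11.64
```

Call:
carry_out([
  [[4,3.3,0],[0,0,0],1],
  [[8,6.5,0],[0,0,0],1],
  [[12,9.8,0],[0,0,0],1],
  [[15,12.3,0],[0,0,0],1],
  [[17,14,0],[0,0,0],1],
  [[17.5,14.3,0],[0,0,0],1],
  [[17.5,14.3,0],[0,0,0],1],
  [[17.5,14.3,0],[0,0,0],1],
  [[17.5,14.3,0],[0,0,0],1],
])

```text
clock: 25.9
tool_pos: [0.5417, 0.1129, 0.2585]
eef_rot: [0.696, 0.718, -0.001, 0.0]
contact_force: [-0.4, -0.5, 0.2]
opening: 0.004
finger_force: 0.0
```

Run:
```python
from plan import *
rel(*jp(-.036,0,.185),2.0)
```

```text
[0.5327 0.1123 0.185 ] shift [-0.03, -0.89, 7.35] turn [-0.0, 0.0, -0.2] f [-0.4 -0.5  0.2] t 25.9 op 0.4
```

Call:
carry_out([
  [[0,-0.9,0],[0,0,0],1],
  [[0,-0.9,0],[0,0,0],1],
  [[0,-0.9,2.5],[0,0,0],1],
  [[0,-0.9,5],[0,0,0],1],
  [[0,-0.9,7],[0,0,0],1],
  [[0,-0.9,7.4],[0,0,0],1],
  [[0,-0.9,7.4],[0,0,0],1],
  [[0,-0.9,7.4],[0,0,0],1],
])

```text
clock: 26.7
tool_pos: [0.5341, 0.1146, 0.1852]
eef_rot: [0.695, 0.719, 0.001, 0.0]
contact_force: [-0.3, 0.2, -0.0]
opening: 0.005
finger_force: 0.0
```

Run:
```python
from plan import *
rel(*jp(-.036,0,.185),2.0)
```

```text
[0.5327 0.1123 0.185 ] shift [-0.23, -0.15, 0.02] turn [0.1, -0.0, -0.1] f [-0.3  0.2 -0. ] t 26.7 op 0.4
```

Call:
carry_out([
  [[0.2,-0.1,0.6],[0,0,0],1],
  [[0.4,-0.1,1.0],[0,0,0],1],
  [[1.0,-0.1,1.2],[0,0,0],1],
  [[1.5,-0.1,1.4],[0,0,0],1],
  [[2.1,-0.1,1.6],[0,0,0],1],
  [[2.6,-0.1,1.9],[0,0,0],1],
  [[3.1,-0.1,2.2],[0,0,0],1],
  [[3.6,-0.1,2.5],[0,0,0],1],
  [[4.1,-0.1,2.8],[0,0,0],1],
  [[4.6,-0.1,3.2],[0,0,0],1],
  [[5.0,-0.1,3.6],[0,0,0],1],
  [[5.5,-0.1,4.0],[0,0,0],1],
])

```text
clock: 27.9
tool_pos: [0.5306, 0.1699, 0.1439]
eef_rot: [0.695, 0.719, 0.0, -0.0]
contact_force: [-0.5, -1.2, 0.5]
opening: 0.002
finger_force: 0.5
```

Run:
```python
from plan import *
rel(*jp(-.126,0,.071),2.0)
```

```text
[0.5296 0.2022 0.071 ] shift [3.23, 0.0, 7.29] turn [-0.0, -0.0, -0.1] f [-0.5 -1.2  0.5] t 27.9 op 0.2
```

Call:
carry_out([
  [[0.4,0,0.4],[0,0,0],1],
  [[0.8,0,0.9],[0,0,0],1],
  [[1.1,0,1.4],[0,0,0],1],
  [[1.5,0,1.9],[0,0,0],1],
  [[1.8,0,2.4],[0,0,0],1],
  [[2.0,0,2.9],[0,0,0],1],
  [[2.3,0,3.4],[0,0,0],1],
  [[2.5,0,3.9],[0,0,0],1],
  [[2.7,0,4.5],[0,0,0],1],
  [[2.9,0,5.1],[0,0,0],1],
  [[3.1,0,5.6],[0,0,0],1],
  [[3.2,0,6.1],[0,0,0],1],
])

```text
clock: 29.1
tool_pos: [0.5297, 0.2011, 0.0828]
eef_rot: [0.695, 0.719, -0.0, 0.0]
contact_force: [-0.1, -1.7, 1.2]
opening: 0.006
finger_force: 0.8
```

Call:
carry_out([
  [[0,0,0.4],[0,0,0],1],
  [[0,0,0.8],[0,0,0],1],
  [[0,0,1.1],[0,0,0],1],
  [[0,0,1.3],[0,0,0],1],
  [[0,0,1.4],[0,0,0],1],
  [[0,0,1.4],[0,0,0],1],
])

```text
clock: 29.7
tool_pos: [0.5295, 0.2018, 0.0709]
eef_rot: [0.695, 0.719, 0.0, -0.0]
contact_force: [-3.9, -1.0, 16.0]
opening: 0.007
finger_force: 7.7
```

Run:
```python
from plan import *
rel(*jp(-.126,0,.071),2.0)
```

```text
[0.5296 0.2022 0.071 ] shift [0.04, 0.01, -0.01] turn [0.0, -0.1, -0.1] f [-3.9 -1.  16. ] t 29.7 op 0.6
```

Call:
carry_out([
  [[0,0,0.1],[0,0,0],1],
  [[0,0,0.1],[0,0,0],1],
  [[0,0,0.1],[0,0,0],1],
  [[0,0,0],[0,0,0],1],
  [[0,0,-3],[0,0,0],1],
  [[0,0,-7],[0,0,0],0.8],
  [[0,-2,-11],[0,0,0],0.5],
  [[2,-7,-13],[0,0,0],0.5],
  [[4,-12,-13],[0,0,0],0.5],
  [[6,-16,-13],[0,0,0],0.5],
  [[6,-16,-13],[0,0,0],0.5],
])

```text
clock: 30.8
tool_pos: [0.3611, 0.2582, 0.1992]
eef_rot: [0.692, 0.722, -0.002, -0.002]
contact_force: [0.1, 0.4, 0.9]
opening: 0.495
finger_force: 0.0
```

Run:
```python
from plan import *
from seg import *
t=r.snapshot("top"); s=r.snapshot("side")
print("pin",[onz(t,*b,.018)[:2] for b,_ in blobs(t,"yellow")],r.get_state()["tool_pos"])
crop(s,"r1.png",215,175,300,250,5);crop(t,"r2.png",190,155,265,230,5)
cv2.imwrite('pics/r.png',np.hstack([cv2.imread('pics/r1.png'),cv2.imread('pics/r2.png')]))
```

```text
pin [array([0.63982201, 0.16349869])] [0.36635599 0.25695817 0.19936987]
```

View pics/r.png

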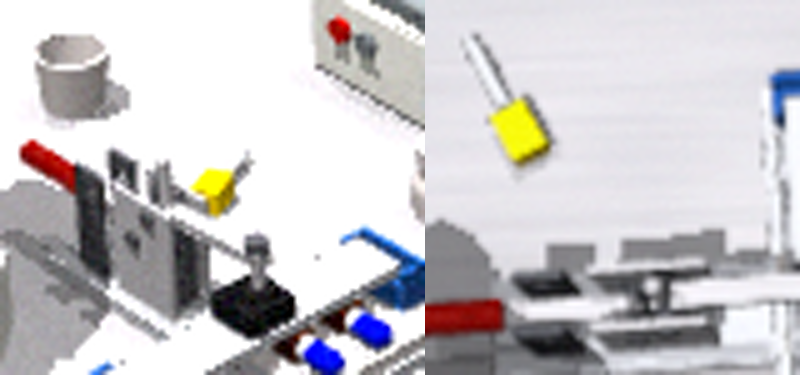

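The clamp is shut: the handle is level, the pad is on the block, and the ears are free. The pin is still near (0.640, 0.164), pointing at about 28°.

Run:
```python
from plan import *
print(r.get_state()["q"].round(2)); rel(.639,.163,.15,-62)
```

```text
[-0.84  0.54  0.2   2.14 -0.22  0.48 -0.44]
[0.639 0.163 0.15 ] shift [-10.41, 26.9, 4.92] turn [-0.0, -0.0, 64.1] f [0.4 0.  0. ] t 30.9 op 43.9
```

Call:
carry_out([
  [[-1,3,0],[0,0,5],0.5],
  [[-3,7,0],[0,0,12],0.5],
  [[-4.5,11.5,0],[0,0,20],0.5],
  [[-6,16,0],[0,0,28],0.5],
  [[-8,20.5,0],[0,0,36],0.5],
  [[-9.5,24.5,2],[0,0,44],0.5],
  [[-10.4,26.9,4],[0,0,52],0.5],
  [[-10.4,26.9,5],[0,0,60],0.5],
  [[-10.4,26.9,7],[0,0,64],0.5],
  [[-10.4,26.9,9],[0,0,64],0.5],
  [[-10.4,26.9,11],[0,0,64],0.5],
  [[-10.4,26.9,12],[0,0,64],0.5],
])

```text
clock: 32.1
tool_pos: [0.6403, 0.159, 0.0771]
eef_rot: [0.971, 0.24, -0.001, 0.001]
contact_force: [-0.4, -0.8, -0.5]
opening: 0.499
finger_force: 0.0
```

Run:
```python
from plan import *
print(r.get_state()["q"].round(2)); rel(.639,.163,.005,-62)
```

```text
[-0.53  0.99  0.43  1.58 -0.56  0.7  -0.92]
[0.639 0.163 0.005] shift [0.09, -0.41, 7.21] turn [0.0, 0.1, -0.2] f [-0.4 -0.8 -0.5] t 32.1 op 43.9
```

Call:
carry_out([
  [[0.1,-0.3,2],[0,0,0],0.5],
  [[0.1,-0.3,4.5],[0,0,0],0.5],
  [[0.1,-0.3,6.3],[0,0,0],0.5],
  [[0.1,-0.3,7],[0,0,0],0.5],
  [[0.1,-0.3,7.1],[0,0,0],0.5],
  [[0.1,-0.3,7.1],[0,0,0],0.6],
  [[0.1,-0.3,7.1],[0,0,0],0.7],
  [[0.1,-0.3,7.1],[0,0,0],0.8],
  [[0.1,-0.3,7.1],[0,0,0],0.85],
  [[0.1,-0.3,7.1],[0,0,0],0.85],
  [[0.1,-0.3,7.1],[0,0,0],0.85],
], newtons=35)

```text
clock: 33.2
tool_pos: [0.6403, 0.1643, 0.0093]
eef_rot: [0.97, 0.241, 0.001, 0.0]
contact_force: [-0.5, -0.6, 6.4]
opening: 0.243
finger_force: 35.0
```

Run:
```python
from plan import *
rel(.639,.163,.005,-62)
```

```text
[0.639 0.163 0.005] shift [-0.18, 0.06, 0.43] turn [0.0, -0.1, -0.1] f [-0.5 -0.6  6.4] t 33.2 op 21.4
```

Call:
carry_out([
  [[0,0,-1],[0,0,0],0.85],
  [[0,0,-4],[0,0,0],0.85],
  [[0,0,-8],[0,0,0],0.85],
  [[0,0,-13],[0,0,0],0.85],
  [[0,0,-17],[0,0,4],0.85],
  [[0,0,-18],[0,0,10],0.85],
  [[0,0,-18],[0,0,18],0.85],
  [[0,0,-18],[0,0,26],0.85],
  [[0,0,-18],[0,0,26],0.85],
])

```text
clock: 34.1
tool_pos: [0.6389, 0.1647, 0.1883]
eef_rot: [1.0, 0.017, -0.0, 0.0]
contact_force: [0.7, 0.5, -1.1]
opening: 0.242
finger_force: 35.0
```

Run:
```python
from plan import *
print(r.get_state()["q"].round(2)); rel(*jp(-.065,-.105,.18),-88)
```

```text
[-0.64  0.88  0.64  1.52 -0.61  0.94 -1.34]
[0.4268 0.1376 0.18  ] shift [-21.29, 1.99, 0.84] turn [0.0, 0.0, -0.1] f [ 0.7  0.5 -1.1] t 34.1 op 21.3
```

Call:
carry_out([
  [[-4,0.4,0],[0,0,0],0.85],
  [[-8,0.8,0],[0,0,0],0.85],
  [[-12.5,1.2,0],[0,0,0],0.85],
  [[-17,1.6,0],[0,0,0],0.85],
  [[-20.5,2,0],[0,0,0],0.85],
  [[-21.3,2,3],[0,0,0],0.85],
  [[-21.3,2,7],[0,0,0],0.85],
  [[-21.3,2,10],[0,0,0],0.85],
  [[-21.3,2,11.3],[0,0,0],0.85],
  [[-21.3,2,11.3],[0,0,0],0.85],
  [[-21.3,2,11.3],[0,0,0],0.85],
  [[-21.3,2,11.3],[0,0,0],0.85],
])

```text
clock: 35.3
tool_pos: [0.4279, 0.1373, 0.0761]
eef_rot: [1.0, 0.017, 0.001, -0.0]
contact_force: [-0.1, 0.5, -0.4]
opening: 0.248
finger_force: 35.0
```

Run:
```python
from plan import *
from seg import *
rel(*jp(-.065,-.105,.0733),-88)
t=r.snapshot("top"); s=r.snapshot("side"); p=r.get_state()["tool_pos"]
print("exp tip",p[:2]+ey*.064)
print("proj exp tip side",proj(s,np.r_[p[:2]+ey*.064,p[2]+.0017]),"top",proj(t,np.r_[p[:2]+ey*.064,p[2]+.0017]),"hole side",proj(s,jp(-.065,-.017,.075)),"top",proj(t,jp(-.065,-.017,.075)))
crop(s,"u1.png",200,175,290,265,4.4);crop(t,"u2.png",185,190,275,280,4.4)
cv2.imwrite('pics/u.png',np.hstack([cv2.imread('pics/u1.png'),cv2.imread('pics/u2.png')]))
```

```text
[0.4268 0.1376 0.0733] shift [-0.11, -0.03, 0.28] turn [-0.0, -0.1, -0.0] f [-0.1  0.5 -0.4] t 35.3 op 21.8
exp tip [0.49180669 0.13967373]
proj exp tip side [226.14370416 215.56167573] top [214.0803404  231.61425975] hole side [231.47441519 213.66167685] top [213.83796699 222.94068838]
```

View pics/u.png

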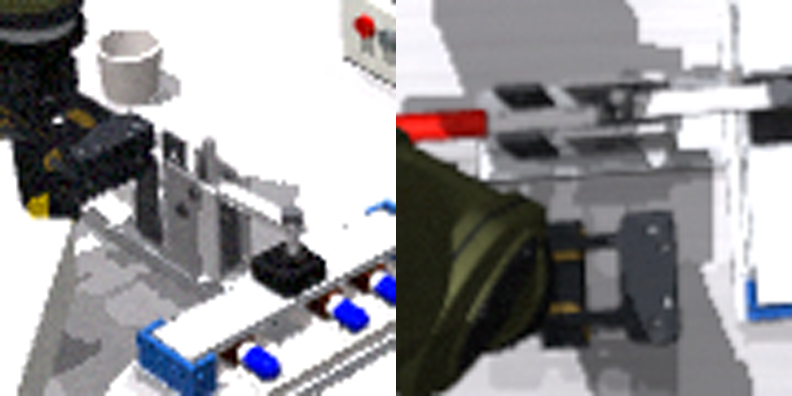

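Run:
```python
from plan import *
t=r.snapshot("top")
for n,j in {"TL":(-.078,-.017,.093),"TR":(-.052,-.017,.093),"BL":(-.078,-.017,.012),"BR":(-.052,-.017,.012),"fTL":(-.078,.017,.093),"fTR":(-.052,.017,.093),"barL":(.068,0.06,.043),"barR":(.112,.06,.043)}.items(): print(n,proj(t,jp(*j)).round(2))
g=cv2.cvtColor(t["image"],cv2.COLOR_RGB2GRAY)
for v in range(207,228): print(v,g[v,203:228].tolist())
```

```text
TL [207.64 222.34]
TR [217.81 221.68]
BL [212.73 226.29]
BR [222.23 225.68]
fTL [207.16 209.21]
fTR [217.28 208.55]
barL [263.94 192.99]
barR [280.26 191.93]
207 [78, 78, 78, 77, 78, 79, 78, 78, 79, 78, 79, 80, 80, 80, 80, 80, 80, 81, 80, 82, 83, 83, 82, 82, 84]
208 [80, 78, 79, 79, 76, 73, 73, 73, 74, 72, 70, 72, 72, 70, 71, 79, 81, 81, 82, 85, 86, 84, 82, 82, 84]
209 [81, 80, 80, 77, 66, 55, 54, 54, 53, 47, 44, 44, 45, 39, 37, 65, 82, 91, 89, 83, 78, 68, 63, 63, 63]
210 [82, 84, 90, 84, 52, 33, 33, 35, 32, 32, 32, 31, 30, 31, 21, 34, 78, 103, 102, 85, 59, 38, 33, 34, 32]
211 [87, 93, 104, 102, 69, 31, 21, 22, 18, 19, 21, 16, 14, 13, 13, 8, 54, 86, 97, 98, 85, 58, 38, 33, 31]
212 [89, 97, 100, 100, 90, 60, 27, 13, 12, 18, 21, 18, 14, 12, 12, 11, 11, 54, 90, 99, 98, 85, 58, 37, 30]
213 [87, 95, 97, 98, 97, 88, 60, 30, 17, 12, 14, 13, 12, 11, 14, 11, 19, 21, 77, 93, 94, 93, 79, 53, 42]
214 [75, 81, 88, 93, 95, 93, 82, 62, 36, 30, 33, 31, 38, 41, 40, 50, 56, 57, 74, 84, 80, 78, 77, 67, 62]
215 [26, 24, 57, 86, 92, 82, 79, 82, 68, 64, 67, 66, 74, 74, 75, 84, 88, 89, 88, 88, 79, 75, 75, 
[... 583 characters left out ...]
4, 33, 31, 25, 19, 43, 63, 78, 76, 64, 56, 54, 53, 46]
222 [98, 103, 90, 81, 71, 43, 28, 23, 22, 22, 23, 22, 19, 15, 12, 11, 17, 59, 73, 75, 63, 45, 34, 33, 32]
223 [100, 129, 99, 75, 74, 54, 29, 15, 14, 15, 13, 17, 13, 14, 13, 14, 12, 17, 43, 60, 63, 59, 47, 36, 33]
224 [110, 121, 101, 68, 58, 58, 49, 34, 18, 11, 11, 15, 12, 13, 11, 12, 14, 11, 20, 59, 70, 69, 59, 43, 36]
225 [105, 124, 133, 91, 65, 65, 64, 60, 43, 24, 19, 15, 22, 21, 21, 22, 20, 26, 28, 50, 57, 57, 58, 52, 48]
226 [100, 131, 141, 99, 74, 73, 74, 74, 66, 53, 47, 47, 50, 51, 46, 44, 44, 48, 50, 55, 58, 58, 58, 58, 58]
227 [102, 130, 141, 115, 83, 73, 74, 74, 75, 75, 74, 75, 74, 73, 68, 64, 64, 60, 65, 68, 68, 68, 68, 63, 60]
```

Run:
```python
from plan import *
rel(*jp(-.0646,-.090,.0733),-88)
```

```text
[0.4418 0.1377 0.0733] shift [1.4, 0.02, 0.27] turn [-0.0, -0.1, -0.0] f [ 0.7  0.1 -1. ] t 35.5 op 21.6
```

Call:
carry_out([
  [[0.5,-0.1,0.28],[0,0,0],0.85],
  [[1,-0.1,0.28],[0,0,0],0.85],
  [[1,-0.1,0.28],[0,0,0],0.85],
  [[1,-0.1,0.28],[0,0,0],0.85],
])

```text
clock: 35.85
tool_pos: [0.4374, 0.1385, 0.0724]
eef_rot: [1.0, 0.017, 0.0, 0.0]
contact_force: [-0.7, -0.5, 0.6]
opening: 0.242
finger_force: 35.0
```

Run:
```python
from plan import *
for i in range(3): rel(*jp(-.0646,-.090,.0733),-88); r.snapshot("top")
```

```text
[0.4418 0.1377 0.0733] shift [0.43, 0.1, -0.09] turn [0.0, -0.0, -0.1] f [-0.7 -0.5  0.6] t 35.9 op 21.3
[0.4418 0.1377 0.0733] shift [0.46, 0.09, -0.09] turn [0.0, 0.0, -0.1] f [ 0.6 -0.7 -1.2] t 35.9 op 21.8
[0.4418 0.1377 0.0733] shift [0.47, 0.09, -0.09] turn [0.0, 0.0, -0.1] f [-0.3  0.3 -0.8] t 36.0 op 21.8
```

Call:
carry_out([
  [[0.3,0.1,-0.09],[0,0,0],0.85],
  [[0.6,0.1,-0.09],[0,0,0],0.85],
  [[0.9,0.1,-0.09],[0,0,0],0.85],
  [[1.2,0.1,-0.09],[0,0,0],0.85],
  [[1.5,0.1,-0.09],[0,0,0],0.85],
  [[1.8,0.1,-0.09],[0,0,0],0.85],
  [[2.0,0.1,-0.09],[0,0,0],0.85],
  [[2.0,0.1,-0.09],[0,0,0],0.85],
])

```text
clock: 36.8
tool_pos: [0.4576, 0.1382, 0.0733]
eef_rot: [1.0, 0.017, 0.0, -0.0]
contact_force: [-0.8, 0.6, -1.8]
opening: 0.245
finger_force: 35.0
```

Run:
```python
from plan import *
rel(*jp(-.0646,-.075,.0733),-88)
```

```text
[0.4568 0.1382 0.0733] shift [-0.09, -0.0, 0.0] turn [-0.0, -0.0, -0.1] f [-0.8  0.6 -1.8] t 36.8 op 21.5
```

No contact force so far, so the tip should be through the near ear. I'll keep going.

Call:
carry_out([
  [[0.4,0,0],[0,0,0],0.85],
  [[0.8,0,0],[0,0,0],0.85],
  [[1.2,0,0],[0,0,0],0.85],
  [[1.6,0,0],[0,0,0],0.85],
  [[1.9,0,0],[0,0,0],0.85],
  [[2.2,0,0],[0,0,0],0.85],
  [[2.5,0,0],[0,0,0],0.85],
  [[2.8,0,0],[0,0,0],0.85],
  [[2.8,0,0],[0,0,0],0.85],
])

```text
clock: 37.7
tool_pos: [0.4858, 0.1391, 0.0733]
eef_rot: [1.0, 0.017, 0.0, -0.0]
contact_force: [0.5, 0.6, -0.8]
opening: 0.245
finger_force: 35.0
```

Run:
```python
from plan import *
rel(*jp(-.0646,-.032,.0733),-88)
```

```text
[0.4998 0.1397 0.0733] shift [1.4, -0.01, 0.0] turn [-0.0, -0.0, -0.1] f [ 0.5  0.6 -0.8] t 37.7 op 21.6
```

Call:
carry_out([
  [[0.4,0,0],[0,0,0],0.85],
  [[0.8,0,0],[0,0,0],0.85],
  [[1.1,0,0],[0,0,0],0.85],
  [[1.3,0,0],[0,0,0],0.85],
  [[1.4,0,0],[0,0,0],0.85],
  [[1.5,0,0],[0,0,0],0.85],
  [[1.5,0,0],[0,0,0],0.85],
])

```text
clock: 38.4
tool_pos: [0.4998, 0.1396, 0.0733]
eef_rot: [1.0, 0.017, -0.0, -0.0]
contact_force: [-0.8, 0.4, -0.1]
opening: 0.243
finger_force: 35.0
```

Run:
```python
from plan import *
rel(*jp(-.0646,-.032,.0733),-88)
s=r.snapshot("side"); t=r.snapshot("top"); crop(s,"v1.png",205,170,295,260,4.4);crop(t,"v2.png",185,170,275,260,4.4)
cv2.imwrite('pics/v.png',np.hstack([cv2.imread('pics/v1.png'),cv2.imread('pics/v2.png')]))
```

```text
[0.4998 0.1397 0.0733] shift [-0.01, -0.01, -0.0] turn [-0.0, 0.0, -0.1] f [-0.8  0.4 -0.1] t 38.4 op 21.4
```

View pics/v.png

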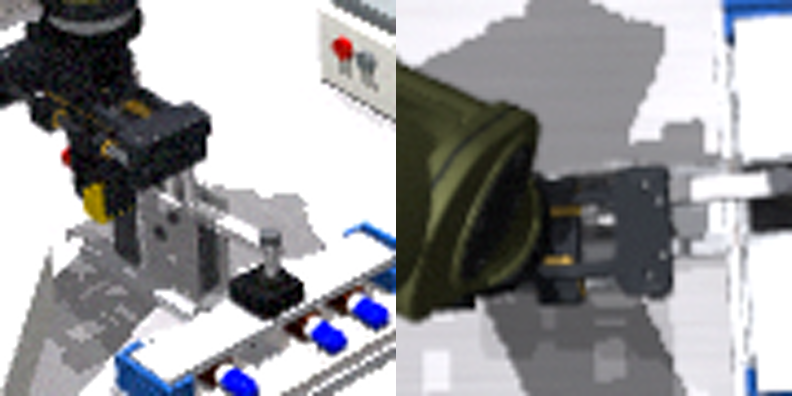

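Call:
carry_out([
  [[0.1,0,0],[0,0,0],0.85],
  [[0.2,0,0],[0,0,0],0.85],
  [[0.3,0,0],[0,0,0],0.85],
  [[0.3,0,0],[0,0,0],0.85],
])

```text
clock: 38.9
tool_pos: [0.4999, 0.1397, 0.0729]
eef_rot: [1.0, 0.017, -0.003, -0.0]
contact_force: [-6.3, -0.9, 2.8]
opening: 0.245
finger_force: 35.0
```

Call:
carry_out([
  [[0,0,0],[0,0,0],0.85],
  [[-0.1,0,0],[0,0,0],0.75],
  [[-0.1,0,0],[0,0,0],0.66],
  [[-0.1,0,0],[0,0,0],0.66],
  [[-0.1,0,0],[0,0,0],0.66],
  [[-0.1,0,-1],[0,0,0],0.66],
  [[-0.1,0,-3],[0,0,0],0.66],
  [[-0.1,0,-7],[0,0,0],0.66],
  [[-2,0,-12],[0,0,0],0.5],
  [[-6,0,-15],[0,0,0],0.5],
  [[-10,0,-15],[0,0,0],0.5],
  [[-14,3,-15],[0,0,0],0.5],
])

```text
clock: 40.1
tool_pos: [0.364, 0.1075, 0.2245]
eef_rot: [1.0, 0.02, 0.002, -0.001]
contact_force: [0.6, -1.4, -0.2]
opening: 0.503
finger_force: 0.0
```

Run:
```python
from plan import *
from seg import *
s=r.snapshot("side"); t=r.snapshot("top"); crop(s,"w1.png",205,170,305,270,4);crop(t,"w2.png",185,170,285,270,4)
cv2.imwrite('pics/w.png',np.hstack([cv2.imread('pics/w1.png'),cv2.imread('pics/w2.png')]))
b=blobs(t,"yellow"); print(b,"exp",proj(t,jp(-.065,-.032,.082)), "side",blobs(s,"yellow"),proj(s,jp(-.065,-.032,.078)),r.get_state()["clock"])
```

```text
[(array([212.75, 228.72]), np.int32(125))] exp [213.63143938 228.36220231] side [(array([228.17, 215.31]), np.int32(71))] [227.95507277 214.5950913 ] 40.2
```

View pics/w.png

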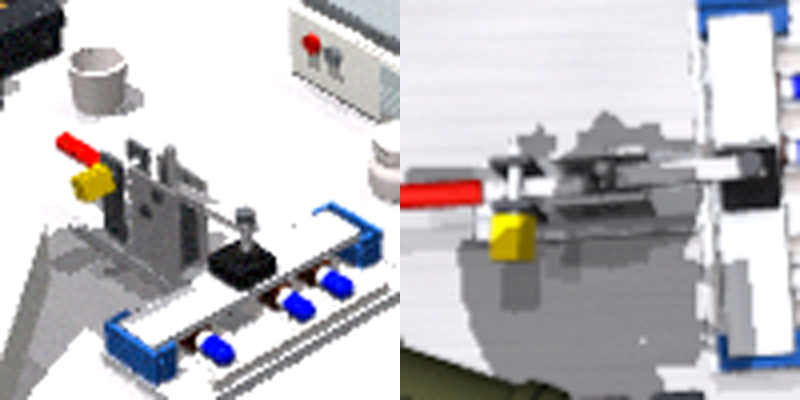

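The pin's yellow grip is against the near ear with the shank through both. The clamp is shut on the seated bar, with three blue caps showing, so I'm handing the job in.

Call:
carry_out([
  [[0,0,0],[0,0,0],0.5],
  [[0,0,0],[0,0,0],0.5],
  [[0,0,0],[0,0,0],0.5],
  [[0,0,0],[0,0,0],0.5],
  [[0,0,0],[0,0,0],0.5],
])

```text
clock: 40.7
tool_pos: [0.3649, 0.1052, 0.2232]
eef_rot: [1.0, 0.017, 0.0, 0.0]
contact_force: [0.0, 0.0, 0.5]
opening: 0.498
finger_force: 0.0
```

```bash
python3 -c "
from plant import r
print(r.finish_job())"
```

```text
the job is handed in; nothing more can be done
None
```

The job is handed in at about 41 s on the robot clock with no verdict returned; my last pictures show the reject in the red tray, the three blue vials in slots with caps away from the clamp, the bar seated, the clamp shut on it and the lock pin home through both ears.

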